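# Hang the work lantern on the lamp stand

## Task

Swing the lantern's folded wire bail up until it stands upright, leaving the lantern standing where it is on the felt. Then lift the lantern by the bail and hang it from both prongs of the stand's twin hook: lower it gently until the hook has taken the weight before you let go, and leave it hanging level and still beside the opened television. Do not force the hook, knock the television, or disturb the screwdriver, solder reel and meter.

Things in the scene. Friction and masses are not known exactly. Their poses are not given: they have to be found in the camera images.
- lantern: Battery work lantern, 0.4 to 0.65 kg: black base 110 mm across, milky lens 82 mm, green cap 100 mm, 118 mm tall. Origin: centre of its underside, z up its axis. The bail's pivots lie at its -y and +y sides, on the line x = 0, z = 100 mm. The bail folds out on its -x side, which is turned more or less to the robot's right.
- bail (a joint): Angle of the bail about the pivots (rad): 0 = level, out to the lantern's -x side; negative = drooping, stopped by lugs at -0.45; 1.571 = upright above the cap; far stop at 1.95. The pivots are snug: the bail stays where it is put, and about 1 N at the grip swings it. Pushed along the bail instead, the lantern slides or tips.
- bail_grip (a point): Centre of the bail's grip: black sleeve 13 mm thick, 44 mm long, round the middle of the crossbar, 85 mm from the pivot line. Beyond it the crossbar is 7 mm steel wire, straight to 47 mm either side of this point, then slanting back to the legs, 59 mm either side. Axes: y along the crossbar (and the lantern's y), x from the grip to the pivot line.
- stand: Fixed lamp stand with a twin hook clamped on its pole. Origin: on the table, plumb below the middle of the hook's trough; x points from there level to the pole, z up. Pole 16 mm thick, 342 mm high, at x = 110 mm; round foot 140 mm across, 17 mm high, about the pole. Clamp plate 90 mm wide (y), front face at x = 89 mm. The hook is firm.
- trough_low (a point): Lowest place (235 mm up) of the middle of the hook's trough; the clamp is hand-set 0 to 24 mm higher, unmeasured: see or feel it. Axes as the stand. Two red prongs, 8 mm rod, at y = -36 and +36 mm, open to -x. Floor centre line straight from x = -20 to +20 mm; open ends turn up to tips at x = -34 mm, 20 mm above it; behind, it rises 12 mm by x = 31 mm and runs to the plate.
- tv: Opened flat television lying face down, back off, fixed beside the stand: 240 mm (x) by 360 mm (y), parts up to 45 mm high. Origin: its underside at the corner of least x and y; the set reaches from there along +x and +y.
- driver: Screwdriver with an orange handle, 170 mm long, lying along its x axis. Leave alone.
- spool: Reel of solder, black, 60 mm across, 32 mm high, standing flat; origin at the centre of its underside. Leave alone.
- meter: Yellow hand meter, 130 mm (x) x 68 mm x 32 mm, lying flat; origin at the centre of its underside. Leave alone.
Things that resemble listed ones, but are neither listed nor needed, are in the scene too. What is meant by the lantern is not brown, and is the smaller of those in its own colour.

How it is judged:
On the way, in this order (a step that is already met when the one before it is completed fails the run):
1. the bail stands upright (within 0.2 rad) while the lantern still stands on the felt (value of joint bail between 1.37 and 1.77 rad and height (world z) of lantern below 0.006 m and angle between lantern's own z axis and vertical below 0.08 rad), for 0.3 s.
2. with the bail in the trough, the hook bears at least 2.5 N while the gripper still holds the bail (contact force between lantern and stand above 2.5 N and contact force between the fingers and lantern above 1 N and x of bail_grip in the frame of stand between -0.026 and 0.026 m and z of bail_grip in the frame of stand above 0.235 m and height (world z) of lantern above 0.03 m), for 0.2 s.
At the end, for the whole second after the job is handed in: Released and at rest, the lantern hangs level (0.15 rad) from the twin hook: grip within 26 mm of the trough's middle lengthwise and 16 mm sideways, hook bearing over 2.5 N, base over 30 mm clear (under 0.04 m/s, 0.5 rad/s); screwdriver, reel and meter within 30 mm of their start (contact force between lantern and stand above 2.5 N and x of bail_grip in the frame of stand between -0.026 and 0.026 m and y of bail_grip in the frame of stand between -0.016 and 0.016 m and z of bail_grip in the frame of stand above 0.235 m and height (world z) of lantern above 0.03 m and angle between lantern's own z axis and vertical below 0.15 rad and linear speed of lantern below 0.04 m/s and angular speed of lantern below 0.5 rad/s and distance of each of driver, spool, meter from where it was at the start of the episode below 0.03 m); the robot touches nothing.
It fails at once if the lantern is pushed more than 25 mm across the felt (distance of lantern from where it was at the start of the episode above 0.025 m and height (world z) of lantern below 0.006 m).
It fails at once if the lantern is tipped by more than 0.5 rad (angle between lantern's own z axis and vertical above 0.5 rad).
It fails at once if the stand or its hook is struck or pressed with more than 25 N, by the lantern or the robot (contact force between any of lantern, the arm and stand above 25 N).
It fails at once if the lantern or the gripper strikes the open television (more than 2 N) (contact force between any of lantern, the fingers and tv above 2 N).
It fails at once if the screwdriver, reel or meter is moved more than 30 mm (distance of any of driver, spool, meter from where it was at the start of the episode above 0.03 m).
It also fails if it takes over 64 s, if anything falls off the work surface, if the arm or the gripper's body presses on something with over 40 N, if the wrist force passes 120 N, or if a joint passes its speed limit or range.

## Robot

A 7-joint arm with a two-finger parallel gripper is mounted at the origin on the work surface. World frame = base frame: x ahead of the robot, y to its left, z up, the work surface at z = 0. Lengths are in m, angles in rad, forces in N, time in s.
With the tool pointing down it reaches from about 0.35 to 0.9 m from the base axis. Payload 8.1 kg.
Tool frame: the origin (TCP) lies at the very end of the fingers, on their centre line; the grasp point (between the pads) lies 19 mm behind it (arm.grasp_offset is the distance from the TCP to the grasp point, in m); z points along the fingers, y is the direction in which the jaws open and shut (so a half turn about z gives the same grasp; the last joint's range is limited). The gripper opens to 92 mm and grips with 3 to 60 N. Pads are 19 mm wide; open, the fingers measure 130 mm over their backs; the gripper's body (75 mm by 190 mm) begins 47 mm behind the grasp point.
Start: joints at [-1.225, 0.434, 0.025, 1.573, -0.012, 1.134, -0.075], TCP at [0.271, 0.563, 0.203] pointing down, gripper open.
Joint ranges: [-2.62, 2.62], [-0.44, 2.09], [-1.27, 1.32], [0.08, 2.57], [-1.32, 4.46], [0.12, 2], [-2.74, 2.74]. Speed limits (rad/s): [2.22, 2.22, 3.01, 3.01, 3.14, 3.14, 3.14].

## Interface

Orientations are given as a rotation vector (axis times angle).
In Python, from cell import arm, eyes, workorder gives the robot as it stands.
- The arm moves only by the shell command python3 -m inch 'ROWS' [FORCE]. ROWS is JSON, a list that holds one entry, the list of rows, each a list of 5 numbers: the closure, from 0 (fully open) to 1 (shut), then the shift along the tool's x, y, z in mm, then the turn about the tool's z in degrees. A call has 1 to 12 rows; each row shifts and turns the pose as measured when the row begins, along the tool's axes as they then stand; what a row does not reach is not made up. A row lasts 1/10 s, in which the tool goes at most 50 mm and 8.59 degrees, less where a joint would pass 70% of its speed; a pose out of reach is approached as far as the arm can. A call with a gripper value outside its range is refused whole. The fingers move at their own pace and stop on an object; FORCE is the grip in N (left out, the last holds). Time passes only in rows, so rows that do not move let the fingers close. It gives the time, the measured TCP pose, the force and the opening at its end, in the units of the state.
- arm.observe(): the state, without advancing time (a new reading comes with each control period).
- eyes.get_image(name): name is "scene" or "top" or "wrist"; returns a dict with "frame" (480x640x3 uint8, blue, green, red), "intrinsics" (3x3 intrinsics, pixels), "rvec" (rotation vector, rad) and "tvec" (3), from world to camera coordinates, as OpenCV has them; the wrist camera has in their place "T_tool_cam" (4x4, takes a point from camera to tool coordinates, whose origin is the TCP and whose axes are the flange's). Camera axes: x right, y down, z forward; pixel columns grow to the right and rows downward; lengths in m; the calibration is good to about 2 mm. The wrist camera is an equidistant fisheye: a pixel r from the principal point sees the ray r / f radians off the axis. A picture is of the moment at which its call begins: read the wrist's pose just before it. There is no depth.
- workorder.sign_off(): hands the job in, once; it reports no verdict.
The state is a dict: "clock": time; "joints": joint angles; "dq": joint speeds; "joint_efforts": joint torques, N m; "position": TCP position; "ee_rot": TCP orientation; "force": force on the tool from outside, world axes, zero at the start; "ft_torque": the same for the moment, N m; "width": opening from 0.0 (shut) to 1.0 (fully open).
Only numpy, scipy, OpenCV 4.12 (cv2) and the standard library are available. Lean on these libraries where they do the work, as an engineer would, in place of code of your own. Each camera call takes 0.05 s, during which the arm holds its last target.

## Working session

There is one attempt and no reset: what is moved stays moved. The work goes in short steps, Python scripts to look and compute and a shell command to move; the robot and the scene stay as the last step left them, time stands still between calls to the robot, and variables do not carry over. Pictures are saved under pics/ and viewed, and the job is handed in when it is done.

```bash
mkdir -p pics; ls; python3 - <<'E'
from cell import arm, eyes, workorder
import cv2
print(arm.observe(), arm.grasp_offset)
for n in ["scene","top","wrist"]:
    d=eyes.get_image(n); cv2.imwrite(f"pics/{n}0.png",d["frame"])
    print(n,{k:v for k,v in d.items() if k!="frame"})
E
```

```text
pics
{'clock': 0.0, 'joints': array([-1.22459337,  0.43519221,  0.02498628,  1.5740861 , -0.01161692,
        1.133989  , -0.07505935]), 'dq': array([ 1.07046645e-03,  5.79983099e-04, -1.75215753e-03,  5.62909559e-05,
        5.58107147e-04,  1.91438600e-03, -1.05212639e-03]), 'joint_efforts': array([ 5.58481815e-05, -6.67842937e+01,  9.84726660e-01, -3.14465868e+01,
       -6.06392696e-02,  4.28353669e-02,  2.00233872e-04]), 'position': array([0.27100182, 0.5625931 , 0.20246851]), 'ee_rot': array([-6.99102504e-01, -3.06259916e+00,  2.37869067e-03]), 'force': array([-0.35663713,  0.47635515,  0.21822831]), 'ft_torque': array([ 0.04308875,  0.04948717, -0.05433027]), 'width': 0.9958799707463509} 0.0188
scene {'intrinsics': array([[533.87103162,   0.        , 321.66801605],
       [  0.        , 533.87103162, 238.81743184],
       [  0.        ,   0.        ,   1.        ]]), 'rvec': array([ 2.11080478,  0.64649092, -0.33062448]), 'tvec': array([-0.45267244, -0.0305259 ,  1.76320145])}
top {'intrinsics': array([[549.51823764,   0.        , 320.29568118],
       [  0.        , 549.51823764, 245.87334811],
       [  0.        ,   0.        ,   1.        ]]), 'rvec': array([ 2.13706635, -2.10995551,  0.19923141]), 'tvec': array([0.01070997, 0.57039603, 1.28568802])}
wrist {'intrinsics': array([[371.64829954,   0.        , 317.87525793],
       [  0.        , 371.64829954, 245.02590176],
       [  0.        ,   0.        ,   1.        ]]), 'T_tool_cam': array([[ 1.08631007e-03, -9.65123773e-01, -2.61791754e-01,
         7.04519794e-02],
       [ 9.99999354e-01,  1.13626879e-03, -3.94613496e-05,
         3.29269591e-04],
       [ 3.35550886e-04, -2.61791542e-01,  9.65124384e-01,
        -1.81840886e-01],
       [ 0.00000000e+00,  0.00000000e+00,  0.00000000e+00,
         1.00000000e+00]])}
```

View pics/scene0.png

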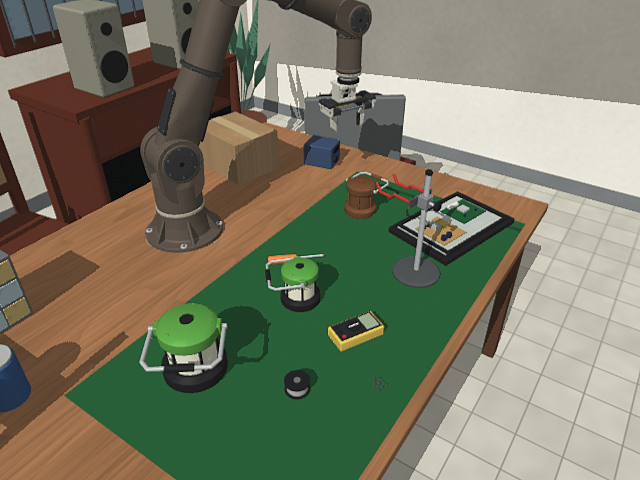

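View pics/top0.png

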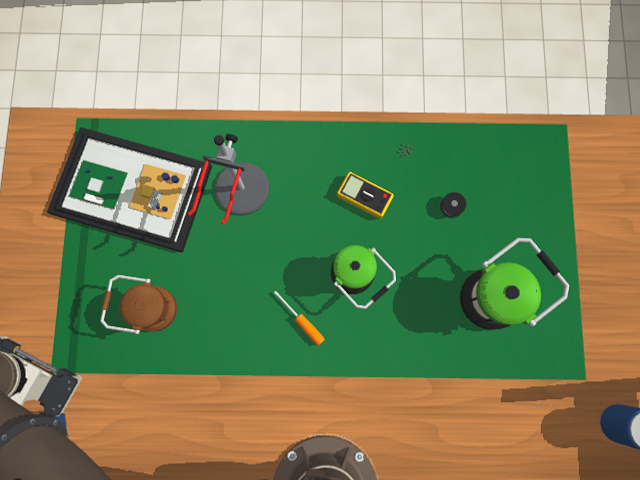

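View pics/wrist0.png

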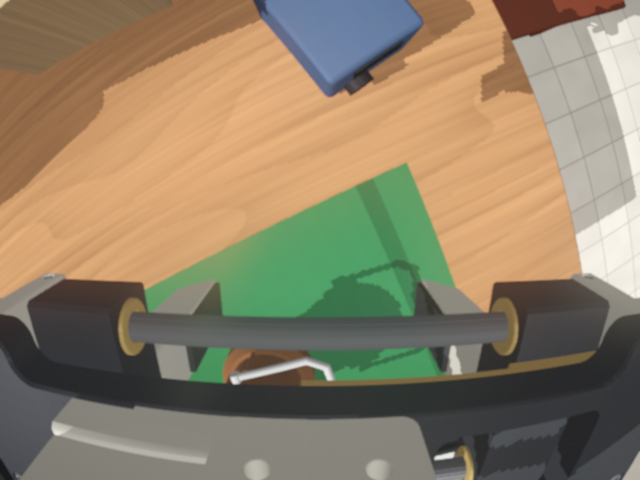

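Top view shows three lanterns: brown at (140,305), small green at (355,267) and large green at (508,293). The one meant is not brown and is the smaller of its colour, so it is (355,267). I'll confirm that in a crop.

```bash
cat > h.py <<'E'
import numpy as np, cv2
from scipy.spatial.transform import Rotation as R
from cell import arm, eyes, workorder
def get(n):
    d=eyes.get_image(n); d['Rm']=cv2.Rodrigues(d['rvec'])[0]; d['C']=-d['Rm'].T@d['tvec']; return d
def ray(d,p):
    K=d['intrinsics']; v=np.linalg.inv(K)@np.array([p[0],p[1],1.]); v=d['Rm'].T@v; return v/np.linalg.norm(v)
def onz(d,p,z):
    v=ray(d,p); return d['C']+v*(z-d['C'][2])/v[2]
def tri(d1,p1,d2,p2):
    a,b=ray(d1,p1),ray(d2,p2); s=np.linalg.lstsq(np.c_[a,-b],d2['C']-d1['C'],rcond=None)[0]
    A=d1['C']+s[0]*a;B=d2['C']+s[1]*b; return (A+B)/2,np.linalg.norm(A-B)
def proj(d,P): return cv2.projectPoints(np.atleast_2d(np.array(P,float)),d['rvec'],d['tvec'],d['intrinsics'],None)[0].reshape(-1,2)
def crop(d,x0,y0,x1,y1,s,fn): cv2.imwrite(fn,cv2.resize(d['frame'][y0:y1,x0:x1],None,fx=s,fy=s,interpolation=cv2.INTER_CUBIC))
E
python3 - <<'E'
from h import *
t=get('top');s=get('scene')
print(t['C'],s['C'])
crop(t,310,220,430,330,5,'pics/c_t1.png')
crop(t,180,130,280,230,6,'pics/c_t2.png')
crop(s,250,240,340,320,7,'pics/c_s1.png')
crop(s,360,160,460,290,4.5,'pics/c_s2.png')
E
```

```text
[0.32147538 0.01674824 1.36924545] [ 1.18688935 -0.95520511  0.99679507]
```

View pics/c_t1.png

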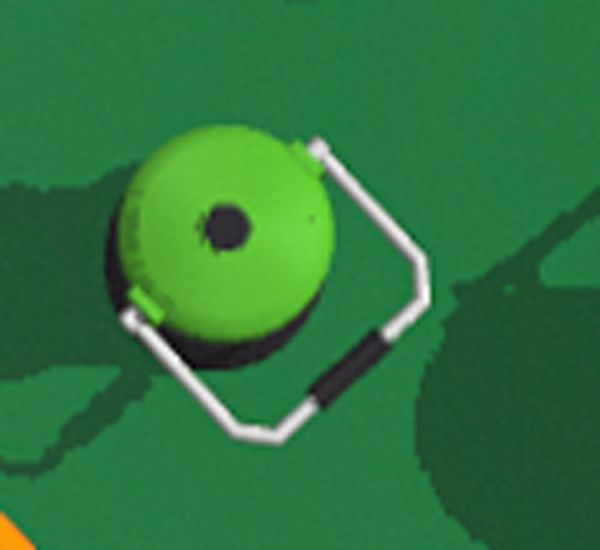

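View pics/c_t2.png

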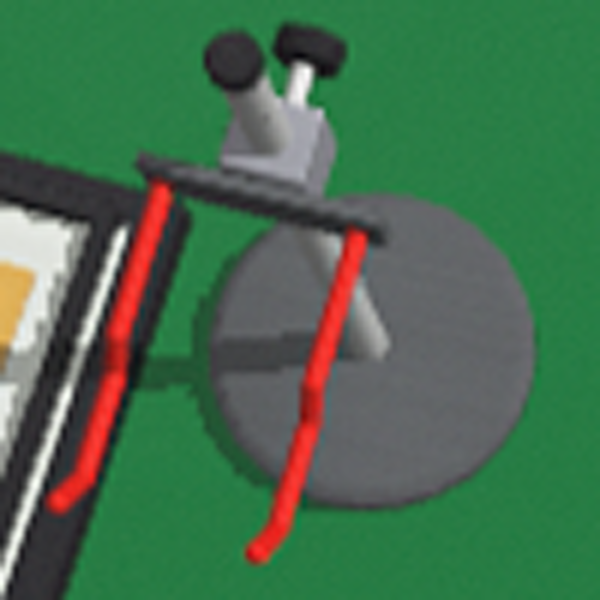

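View pics/c_s1.png

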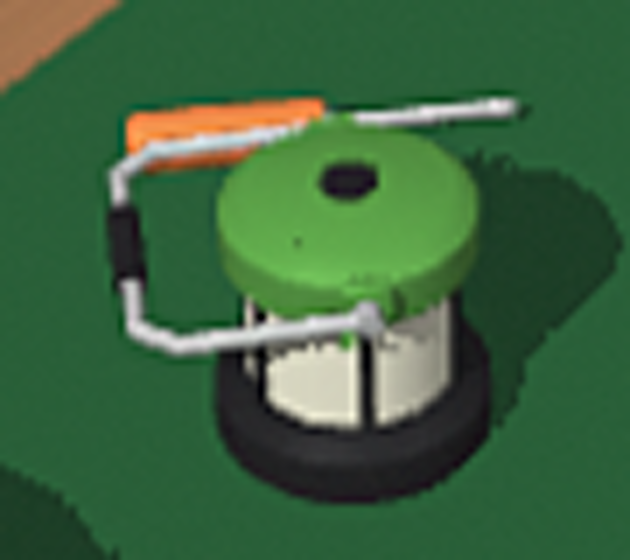

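View pics/c_s2.png

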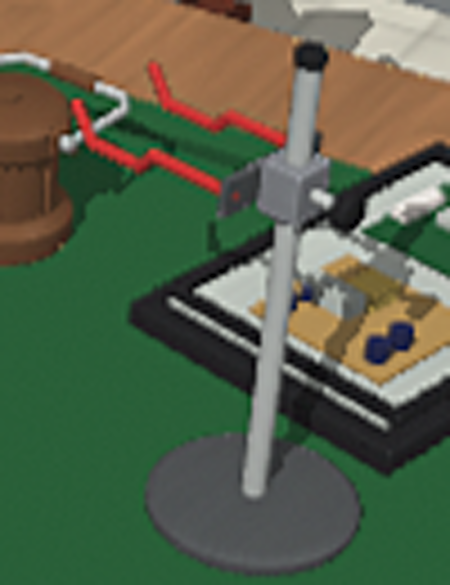

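```bash
python3 - <<'E'
from h import *
t=get('top');s=get('scene')
T=lambda x,y:(310+x/5,220+y/5); S=lambda x,y:(250+x/7,240+y/7)
a=onz(t,T(320,148),.1);b=onz(t,T(133,318),.1)
print('piv',a,b,np.linalg.norm(a-b),(a+b)/2)
print('near piv tri',tri(t,T(320,148),s,S(370,318)))
g,e=tri(t,T(350,368),s,S(126,246));print('grip',g,e)
# cap center
hsv=cv2.cvtColor(t['frame'],cv2.COLOR_BGR2HSV)
m=((hsv[...,0]>40)&(hsv[...,0]<65)&(hsv[...,1]>150)&(hsv[...,2]>120)).astype(np.uint8)
m[:,:300]=0;m[:,430:]=0
c=max(cv2.findContours(m,0,2)[0],key=cv2.contourArea);print(cv2.minEnclosingCircle(c));cc=cv2.fitEllipse(c);print(cc)
print('knob',onz(t,T(228,228),.118),onz(t,cc[0],.105))
v=(a-b)[:2];print('y-axis dir angle', np.degrees(np.arctan2(*( (b-a)[:2][::-1]))))
T2=lambda x,y:(180+x/6,130+y/6); S2=lambda x,y:(360+x/4.5,160+y/4.5)
for n,tp,sp in [('tipL',(62,500),(155,66)),('tipL',(62,500),(77,103)),('tipR',(258,553),(77,103)),('tipR',(258,553),(155,66)),
 ('poletop',(235,60),(311,52)),('bendfrontL',(88,472),(168,103)),('bendfrontR',(282,528),(140,168)),
 ('bendL',(118,345),(213,127)),('bendR',(312,395),(150,155)),('plateL',(162,185),(285,140)),('plateR',(356,235),(220,188))]:
  print(n,*tri(t,T2(*tp),s,S2(*sp)))
print('polebase',onz(t,T2(378,350),.017),onz(s,S2(255,493),.017))
print('foot',onz(t,T2(372,352),.017))
E
```

```text
piv [ 0.55413237 -0.10825158  0.1       ] [ 0.47280463 -0.02101165  0.1       ] 0.11926863129977336 [ 0.5134685  -0.06463161  0.1       ]
near piv tri (array([ 0.5561631 , -0.10685619,  0.09890978]), np.float64(0.004723019612332611))
grip [ 0.45269785 -0.12085327  0.09536246] 0.0036628859557652164
((354.6692199707031, 265.3307800292969), 23.138566970825195)
((355.4735107421875, 265.60107421875), (41.21473693847656, 42.8585319519043), 5.654694557189941)
knob [ 0.51284607 -0.06391439  0.118     ] [ 0.51482804 -0.06445825  0.105     ]
y-axis dir angle 132.9912782757887
tipL [0.59930563 0.29088492 0.2566744 ] 0.004786083820351478
tipL [0.58096763 0.27689684 0.24019522] 0.04958688829938721
tipR [0.58113981 0.22187587 0.25617879] 0.004157762267924527
tipR [0.59915547 0.23374573 0.27515341] 0.05626415483387016
poletop [0.72961507 0.22220105 0.33655023] 0.0037725762053171215
bendfrontL [0.61380002 0.28658204 0.23654394] 0.002862209800161759
bendfrontR [0.61150115 0.22936205 0.21178982] 0.029327046147711054
bendL [0.65593738 0.27500445 0.23960139] 0.005879625857530135
bendR [0.64102305 0.20732443 0.24558228] 0.004078365890970072
plateL [0.71045483 0.25918807 0.25558731] 0.005047778175076063
plateR [0.69736234 0.19244151 0.24943402] 0.00043169866737832735
polebase [0.72412307 0.21734273 0.017     ] [0.73507146 0.21813026 0.017     ]
foot [0.72320614 0.21986181 0.017     ]
```

The crops confirm it: the target is the small green lantern, with its bail folded toward (380,293) in top view. Lantern centre is about (0.513,-0.064) with heading 43°. The stand trough is about (0.622,0.247) with heading -14.6°. First I raise the tool and turn the jaw to 43°.

```bash
cat > go.py <<'E'
import sys
from h import *
def to(p,head=None):
    o=arm.observe(); M=R.from_rotvec(o['ee_rot']).as_matrix(); h=np.degrees(np.arctan2(M[1,1],M[0,1]))
    print('t%.1f pos'%o['clock'],o['position'].round(4),'jaw head %.1f'%h,'F',o['force'].round(1),'w %.2f'%o['width'],'tilt',np.round(M[:,2],3))
    d=np.array(p)-o['position']; print(' tool mm',(M.T@d*1e3).round(1), '' if head is None else 'turn %.1f'%(((h-head+90)%180)-90))
if __name__=='__main__':
    a=list(map(float,sys.argv[1:])); to(a[:3],a[3] if len(a)>3 else None)
E
python3 -m inch '[[[0,0,0,-35,7.1],[0,0,0,-35,7.1],[0,0,0,-35,7.1],[0,0,0,0,0]]]'; python3 go.py 0.452 -0.1215 0.30 43
```

```text
clock: 0.75
position: [0.2709, 0.5619, 0.3101]
ee_rot: [-1.275, -2.871, 0.007]
force: [-0.1, -0.2, -0.5]
width: 0.998
t0.8 pos [0.2709 0.5619 0.3101] jaw head 42.1 F [-0.1 -0.2 -0.5] w 1.00 tilt [-0.002 -0.004 -1.   ]
 tool mm [-628.3 -324.1   12.5] turn -0.9
```

```bash
python3 -m inch '[[[0,-32,-16,0,0],[0,-32,-16,0,0],[0,-32,-16,0,0],[0,-32,-16,0,0],[0,-32,-16,0,0],[0,-32,-16,0,0],[0,-32,-16,0,0],[0,-32,-16,0,0],[0,-32,-16,0,0],[0,-32,-16,0,0]]]'; python3 go.py 0.452 -0.1215 0.30 43
```

```text
clock: 1.75
position: [0.3683, 0.2092, 0.3069]
ee_rot: [-1.248, -2.881, 0.006]
force: [1.1, -0.2, 1.0]
width: 0.999
t1.8 pos [0.3683 0.2092 0.3069] jaw head 43.2 F [ 1.1 -0.2  1. ] w 1.00 tilt [-0.003 -0.003 -1.   ]
 tool mm [-298.4 -165.2    7.5] turn 0.2
```

```bash
python3 -m inch '[[[0.3,-30,-16.5,0,0],[0.4,-30,-16.5,0,0],[0.5,-30,-16.5,0,0],[0.5,-30,-16.5,0,0],[0.5,-30,-16.5,0,0],[0.5,-30,-16.5,0,0],[0.5,-30,-16.5,0,0],[0.5,-30,-16.5,0,0],[0.5,-30,-16.5,0,0],[0.5,0,0,0,0]]]'; python3 go.py 0.452 -0.1215 0.30 43
python3 - <<'E'
from h import *
cv2.imwrite('pics/w1.png',get_f:=eyes.get_image('wrist')['frame']); t=get('top'); crop(t,290,200,450,340,5,'pics/t1.png')
E
```

```text
clock: 2.75
position: [0.4455, -0.1074, 0.3055]
ee_rot: [1.243, 2.885, -0.004]
force: [-0.3, 0.8, 0.5]
width: 0.5
t2.8 pos [ 0.4455 -0.1074  0.3055] jaw head 43.4 F [-0.3  0.8  0.5] w 0.50 tilt [-0.001 -0.003 -1.   ]
 tool mm [-14.7  -4.9   5.5] turn 0.4
```

View pics/w1.png

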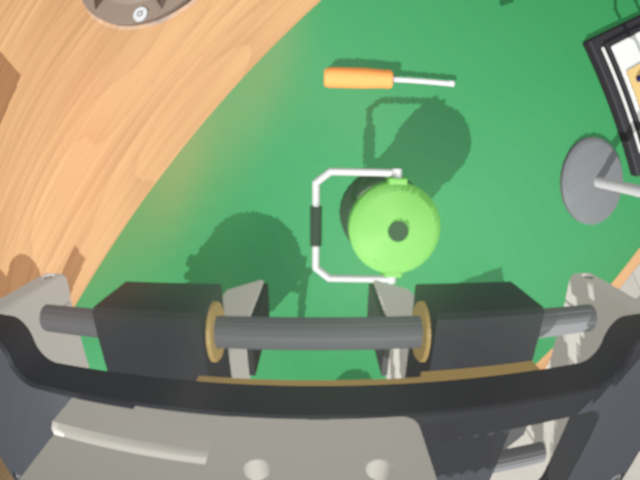

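```bash
cat >> h.py <<'E'
def wray(d,o,p):
    K=d['intrinsics']; u=np.array([(p[0]-K[0,2])/K[0,0],(p[1]-K[1,2])/K[1,1]]); r=np.linalg.norm(u)
    v=np.r_[u/r*np.sin(r),np.cos(r)]; T=d['T_tool_cam']; M=R.from_rotvec(o['ee_rot']).as_matrix()
    return o['position']+M@T[:3,3], M@T[:3,:3]@v
def wz(d,o,p,z):
    C,v=wray(d,o,p); return C+v*(z-C[2])/v[2]
E
python3 - <<'E'
from h import *
o=arm.observe();w=eyes.get_image('wrist');crop(w,290,150,450,300,5,'pics/w1c.png')
for p,z in [((316,226),.1),((398,174),.1),((391,280),.1),((398,231),.118),((316,207),.1),((316,245),.1)]: print(p,wz(w,o,p,z).round(4))
E
```

```text
(316, 226) [ 0.4527 -0.1145  0.1   ]
(398, 174) [ 0.4761 -0.0139  0.1   ]
(391, 280) [ 0.5563 -0.1009  0.1   ]
(398, 231) [ 0.5148 -0.0566  0.118 ]
(316, 207) [ 0.4386 -0.0996  0.1   ]
(316, 245) [ 0.4672 -0.1297  0.1   ]
```

View pics/w1c.png

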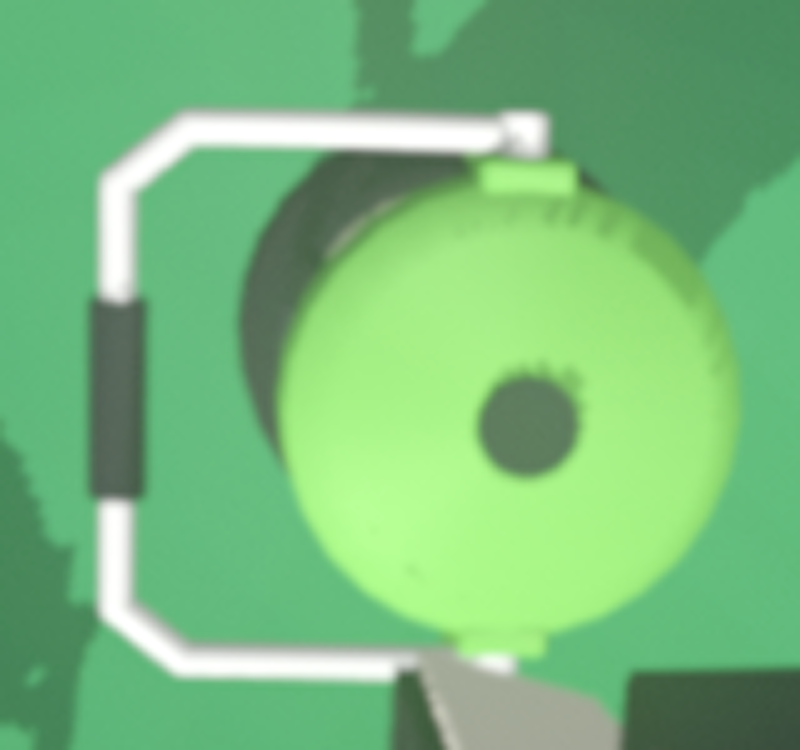

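```bash
python3 go.py 0.4515 -0.1215 0.16 43
```

```text
t2.9 pos [ 0.4451 -0.1023  0.3051] jaw head 43.7 F [ 0.5  0.4 -0.3] w 0.50 tilt [-0.002 -0.    -1.   ]
 tool mm [-18.5  -8.4 145.1] turn 0.7
```

```bash
python3 -m inch '[[[0.74,-7,-3,30,0],[0.74,-7,-2,30,0.4],[0.74,0,0,30,0],[0.74,0,0,30,0],[0.74,0,0,20,0],[0.74,0,0,0,0]]]'; python3 go.py 0.4515 -0.1215 0.082 43
python3 - <<'E'
from h import *
o=arm.observe();w=eyes.get_image('wrist');crop(w,160,150,480,390,2.5,'pics/w2.png')
t=get('top');crop(t,310,200,450,320,5,'pics/t2.png')
E
```

```text
clock: 3.5
position: [0.4521, -0.1056, 0.1604]
ee_rot: [-1.219, -2.894, -0.007]
force: [-0.1, 0.6, 0.1]
width: 0.259
t3.5 pos [ 0.4521 -0.1056  0.1604] jaw head 44.3 F [-0.1  0.6  0.1] w 0.26 tilt [ 0.     0.005 -1.   ]
 tool mm [-11.2 -11.9  78.4] turn 1.3
```

View pics/w2.png

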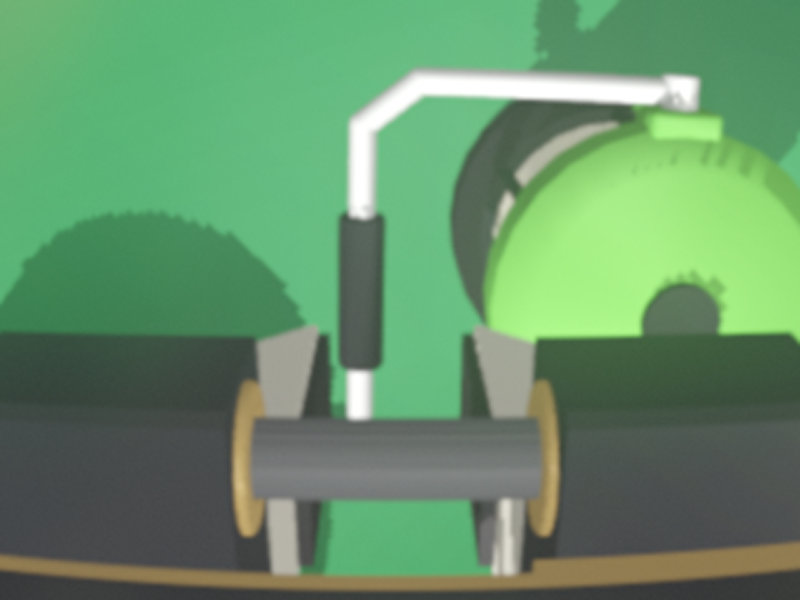

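View pics/t2.png

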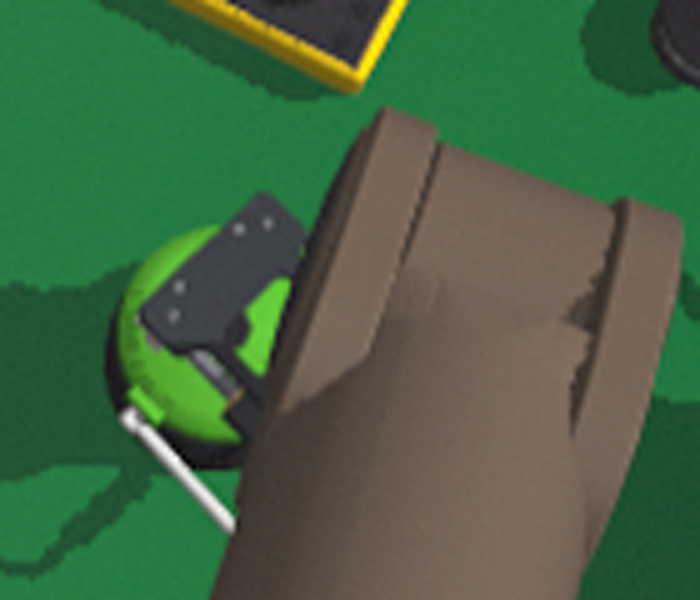

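```bash
python3 - <<'E'
from h import *
o=arm.observe();w=eyes.get_image('wrist')
a=lambda x,y:wz(w,o,(160+x/2.5,150+y/2.5),.096)
g=a(361,290);print('grip',g,'pivot',a(683,92)); l=a(359,410)-a(362,140);print(np.degrees(np.arctan2(l[0],-l[1])))
E
python3 go.py 0.4515 -0.1215 0.082 43.5
python3 -m inch '[[[0.74,-6,-6,0,0.8],[0.74,-5,-6,0,0],[0.74,0,0,0,0]]]'; python3 go.py 0.4515 -0.1215 0.082 43.5
```

```text
grip [ 0.4559603  -0.12121428  0.096     ] pivot [ 0.48010743 -0.01794437  0.096     ]
43.11960579780142
t3.6 pos [ 0.4544 -0.1068  0.1634] jaw head 44.2 F [0.7 0.2 0.6] w 0.26 tilt [ 0.006  0.004 -1.   ]
 tool mm [ -8.4 -12.9  81.4] turn 0.7
clock: 3.95
position: [0.4555, -0.1243, 0.1664]
ee_rot: [1.238, 2.878, 0.014]
force: [-0.4, 0.8, 0.2]
width: 0.258
t4.0 pos [ 0.4555 -0.1243  0.1664] jaw head 43.5 F [-0.4  0.8  0.2] w 0.26 tilt [ 0.011  0.005 -1.   ]
 tool mm [ 5.2 -2.  84.4] turn -0.0
```

```bash
python3 -m inch '[[[0.74,1,0,20,0],[0.74,1,0,20,0],[0.74,0,0,12,0],[0.74,0,0,0,0]]]'; python3 go.py 0.4528 -0.1224 0.082 43.5
python3 - <<'E'
from h import *
o=arm.observe();w=eyes.get_image('wrist');crop(w,160,150,480,390,2.5,'pics/w3.png')
s=get('scene');crop(s,220,200,340,310,6,'pics/s3.png')
E
```

```text
clock: 4.35
position: [0.4569, -0.1242, 0.1153]
ee_rot: [1.239, 2.872, 0.018]
force: [0.3, -0.1, -0.8]
width: 0.259
t4.3 pos [ 0.4569 -0.1242  0.1153] jaw head 43.3 F [ 0.3 -0.1 -0.8] w 0.26 tilt [ 0.017  0.005 -1.   ]
 tool mm [ 4.4 -2.3 33.2] turn -0.2
```

View pics/w3.png

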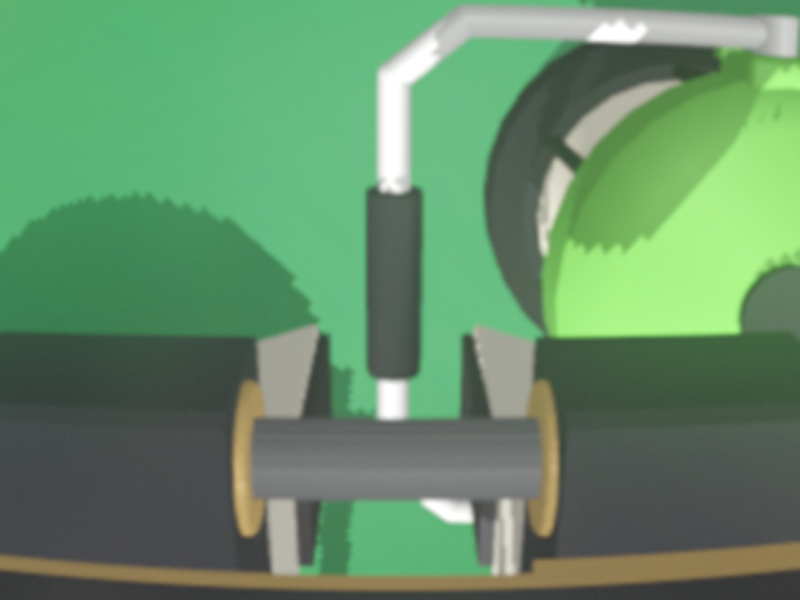

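View pics/s3.png

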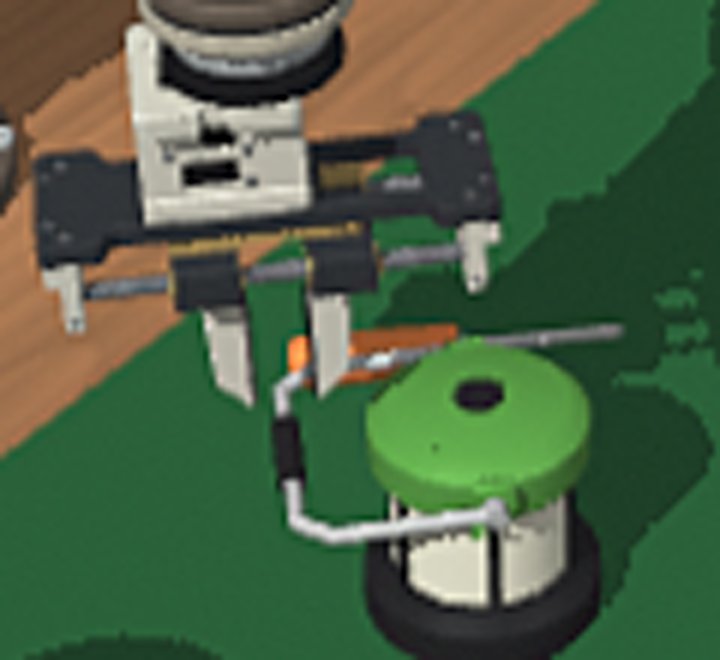

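```bash
python3 - <<'E'
from h import *
o=arm.observe();s=get('scene');w=eyes.get_image('wrist')
print(o['position'],'tcp in crop',(proj(s,o['position'])[0]-[220,200])*6)
M=R.from_rotvec(o['ee_rot']).as_matrix();T=w['T_tool_cam']
def wp(P):
    c=T[:3,:3].T@(M.T@(np.array(P)-o['position'])-T[:3,3]); th=np.arctan2(np.hypot(c[0],c[1]),c[2]); K=w['intrinsics']
    return K[:2,2]+K[0,0]*th*c[:2]/np.hypot(c[0],c[1])
q=lambda p:(p-np.array([160,150]))*2.5
print('tcp in wrist crop',q(wp(o['position'])))
g=wz(w,o,(160+393/2.5,150+283/2.5),.096);print('grip',g)
E
```

```text
[ 0.45776156 -0.12442542  0.11646494] tcp in crop [285.0699978  422.22428952]
tcp in wrist crop [393.49155834 335.24443626]
grip [ 0.4546851  -0.12086058  0.096     ]
```

```bash
python3 -m inch '[[[0.74,3,-1,12,0],[0.74,2,-1,12,0],[0.74,0,0,10,0],[0.74,0,0,0,0]]]'; python3 go.py 0.4528 -0.1224 0.082 43.5
python3 - <<'E'
from h import *
s=get('scene');crop(s,220,200,340,310,6,'pics/s4.png')
o=arm.observe();w=eyes.get_image('wrist');crop(w,160,150,480,390,2.5,'pics/w4.png')
print((proj(s,o['position'])[0]-[220,200])*6,o['position'])
E
```

```text
clock: 4.95
position: [0.4551, -0.1214, 0.0819]
ee_rot: [1.235, 2.867, 0.022]
force: [-1.1, 1.1, -0.4]
width: 0.259
t5.0 pos [ 0.4551 -0.1214  0.0819] jaw head 43.4 F [-1.1  1.1 -0.4] w 0.26 tilt [ 0.024  0.005 -1.   ]
 tool mm [ 0.8 -2.4 -0.2] turn -0.1
[289.14901049 476.74072255] [ 0.45531319 -0.12153316  0.08237013]
```

View pics/w4.png

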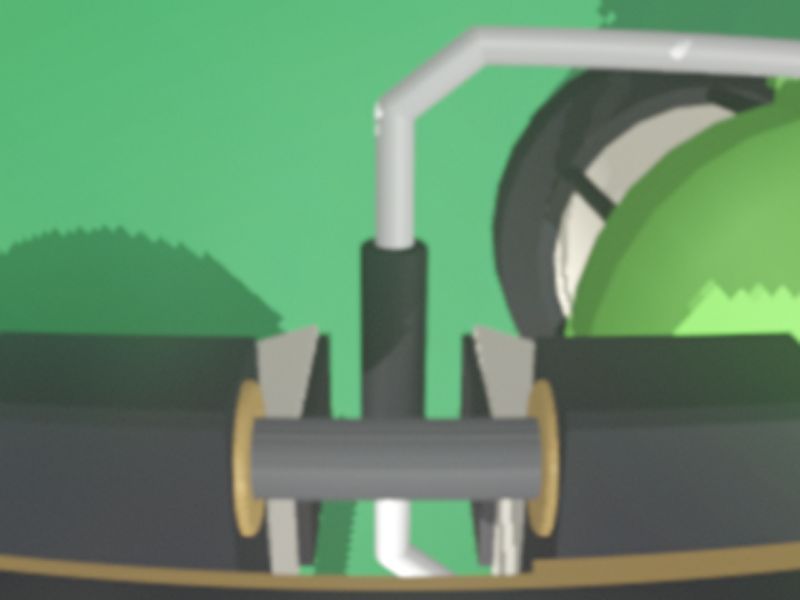

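View pics/s4.png

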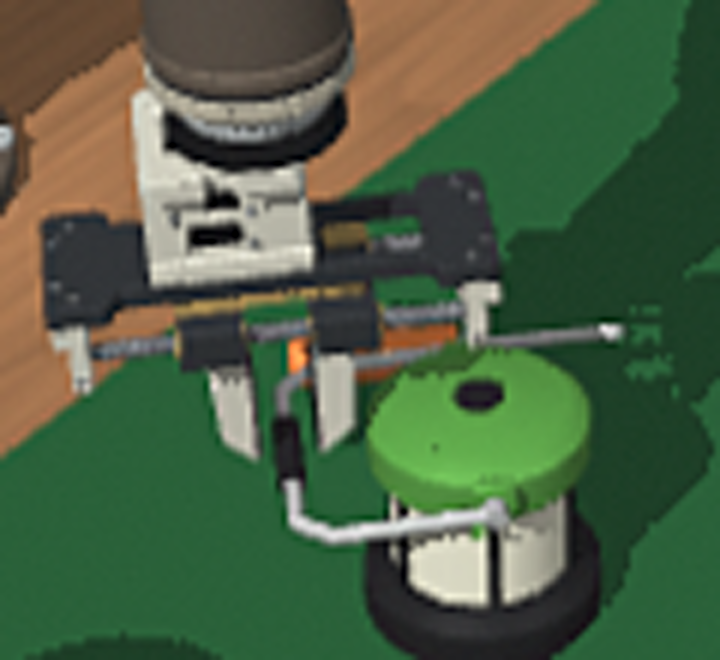

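The fingers straddle the sleeve (wrist crop x 393, between pads at 318 and 472). I'll go 3 mm deeper, close gently and read the width.

```bash
python3 -m inch '[[[0.74,0,0,3,0],[0.86,0,0,0,0],[0.92,0,0,0,0],[0.95,0,0,0,0],[0.95,0,0,0,0]]]' 8; python3 go.py 0.4528 -0.1224 0.082 43.5
python3 - <<'E'
from h import *
s=get('scene');crop(s,220,200,340,310,6,'pics/s5.png')
o=arm.observe();w=eyes.get_image('wrist');crop(w,160,150,480,390,2.5,'pics/w5.png')
E
```

```text
clock: 5.55
position: [0.4569, -0.122, 0.0807]
ee_rot: [1.234, 2.864, 0.024]
force: [0.5, 0.5, -0.7]
width: 0.054
t5.5 pos [ 0.4569 -0.122   0.0807] jaw head 43.4 F [ 0.5  0.5 -0.7] w 0.05 tilt [ 0.027  0.005 -1.   ]
 tool mm [ 2.5 -3.2 -1.4] turn -0.1
```

View pics/s5.png

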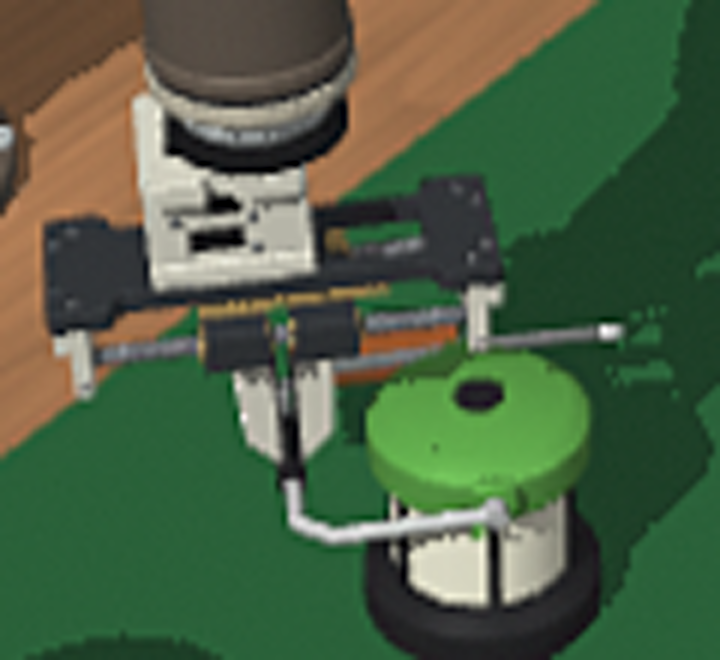

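View pics/w5.png

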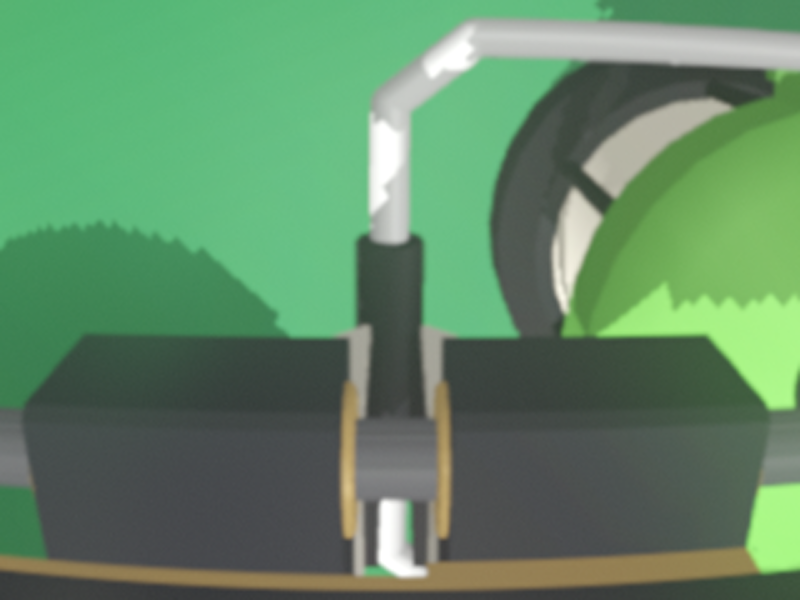

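Closing to 5 mm met nothing, so the tips are still above the sleeve. I'll reopen, go 10 mm lower and retry.

```bash
python3 -m inch '[[[0.74,0,-1,0,0],[0.74,0,0,0,0],[0.74,0,0,0,0],[0.74,0,-1,5,0],[0.74,0,0,6,0],[0.74,0,0,0,0]]]' 8; python3 go.py 0.4528 -0.1224 0.072 43.5
python3 - <<'E'
from h import *
s=get('scene');crop(s,220,200,340,310,6,'pics/s6.png')
o=arm.observe();w=eyes.get_image('wrist');crop(w,160,150,480,390,2.5,'pics/w6.png')
print((proj(s,o['position'])[0]-[220,200])*6)
E
```

```text
clock: 6.25
position: [0.4557, -0.1233, 0.0688]
ee_rot: [1.233, 2.864, 0.024]
force: [-1.1, -0.3, -0.0]
width: 0.261
t6.2 pos [ 0.4557 -0.1233  0.0688] jaw head 43.4 F [-1.1 -0.3 -0. ] w 0.26 tilt [ 0.027  0.005 -1.   ]
 tool mm [ 2.6 -1.4 -3.3] turn -0.1
[288.86144304 502.33039798]
```

View pics/s6.png

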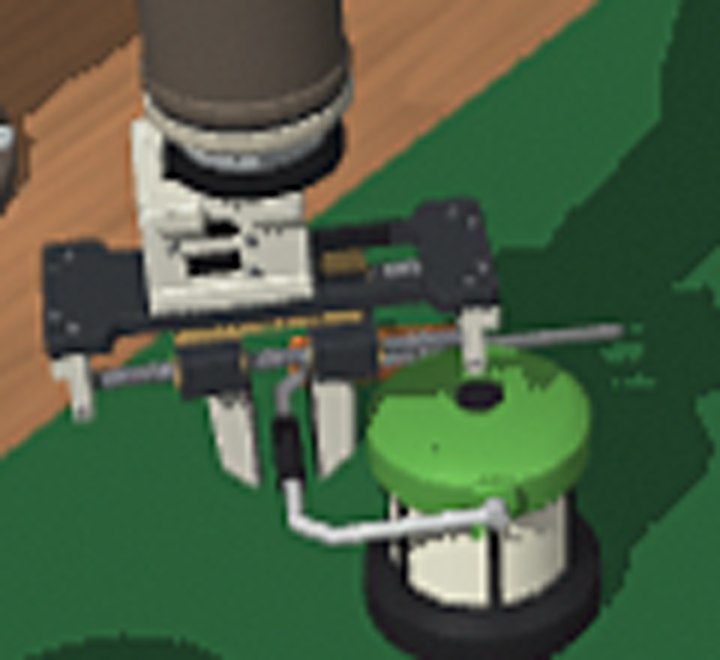

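View pics/w6.png

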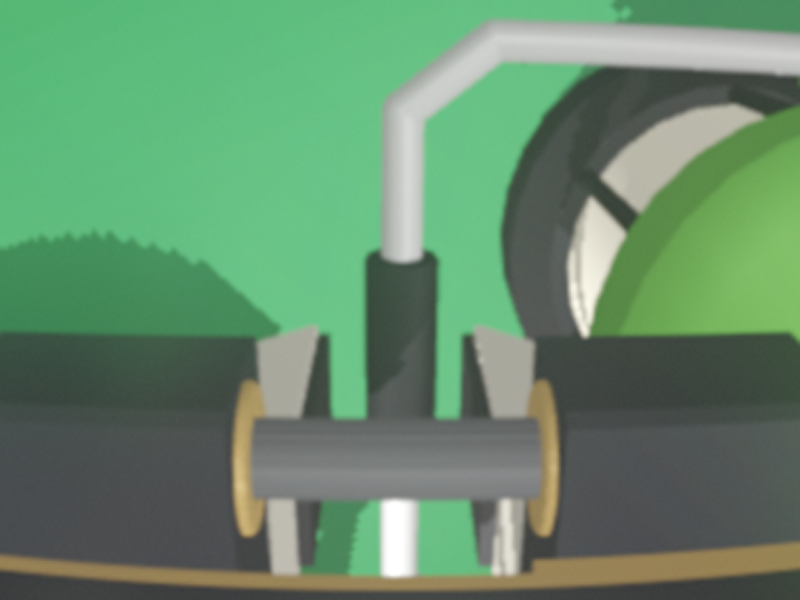

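```bash
python3 -m inch '[[[0.82,0,0,0,0],[0.88,0,0,0,0],[0.92,0,0,0,0],[0.95,0,0,0,0],[0.95,0,0,0,0]]]' 8; python3 go.py 0.4528 -0.1224 0.072 43.5
```

```text
clock: 6.85
position: [0.4566, -0.1231, 0.0696]
ee_rot: [1.232, 2.863, 0.025]
force: [0.1, 0.2, -2.0]
width: 0.133
t6.8 pos [ 0.4566 -0.1231  0.0696] jaw head 43.4 F [ 0.1  0.2 -2. ] w 0.13 tilt [ 0.029  0.005 -1.   ]
 tool mm [ 3.1 -2.2 -2.5] turn -0.1
```

```bash
python3 -m inch '[[[0.78,0,0,0,0],[0.78,0,0,0,0],[0.78,0,0,4,0],[0.78,0,0,4,0],[0.82,0,0,0,0],[0.88,0,0,0,0],[0.92,0,0,0,0],[0.95,0,0,0,0],[0.95,0,0,0,0]]]' 8; python3 go.py 0.4528 -0.1224 0.072 43.5
python3 - <<'E'
from h import *
s=get('scene');crop(s,220,200,340,310,6,'pics/s7.png')
E
```

```text
clock: 7.75
position: [0.4568, -0.1231, 0.0608]
ee_rot: [1.233, 2.863, 0.025]
force: [0.8, -0.5, -0.7]
width: 0.142
t7.8 pos [ 0.4568 -0.1231  0.0608] jaw head 43.4 F [ 0.8 -0.5 -0.7] w 0.14 tilt [ 0.029  0.005 -1.   ]
 tool mm [  3.1  -2.2 -11.3] turn -0.1
```

View pics/s7.png

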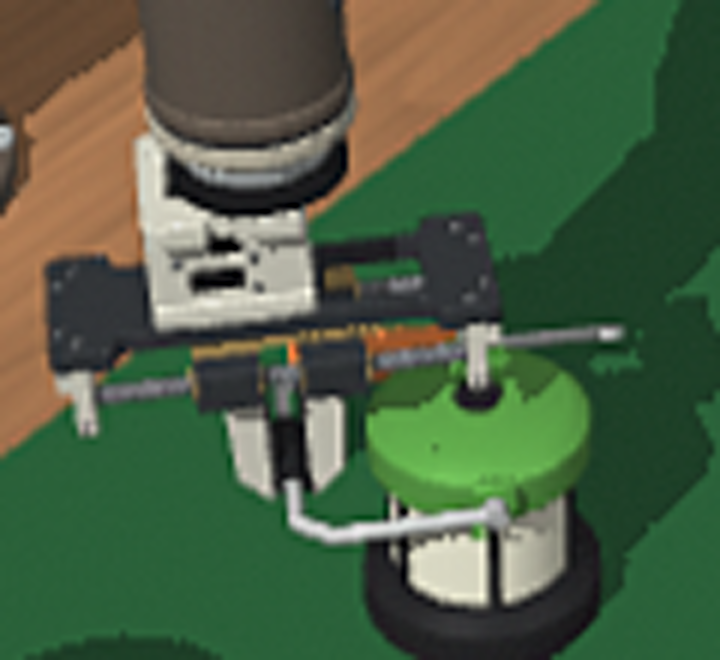

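```bash
python3 - <<'E'
from h import *
s=get('scene');t=get('top')
c=np.array([.5137,-.0643]);a=np.radians(43.3);X=np.array([np.cos(a),np.sin(a)]);Y=np.array([-X[1],X[0]])
for th in [0,-.1,-.2,-.3]:
    P=[np.r_[c-X*r*np.cos(th)+Y*y,.1+r*np.sin(th)] for r,y in [(0,-59),(85,-47),(85,0),(85,47)] for r,y in [(r/1e3,y/1e3)]]
    print(th,((proj(s,P)-[220,200])*6).round(0).tolist(),((proj(t,P)-[310,220])*5).round(0).tolist())
E
```

```text
0 [[487.0, 510.0], [288.0, 513.0], [279.0, 444.0], [271.0, 380.0]] [[318.0, 148.0], [425.0, 298.0], [352.0, 366.0], [278.0, 435.0]]
-0.1 [[487.0, 510.0], [290.0, 528.0], [281.0, 459.0], [273.0, 394.0]] [[318.0, 148.0], [422.0, 299.0], [350.0, 367.0], [276.0, 436.0]]
-0.2 [[487.0, 510.0], [294.0, 542.0], [285.0, 474.0], [277.0, 409.0]] [[318.0, 148.0], [418.0, 299.0], [346.0, 367.0], [273.0, 435.0]]
-0.3 [[487.0, 510.0], [300.0, 556.0], [291.0, 487.0], [283.0, 422.0]] [[318.0, 148.0], [413.0, 298.0], [341.0, 365.0], [269.0, 433.0]]
```

Width 0.142 is about 13 mm, so the sleeve is held. I start the arc, pulling up first and then inward.

```bash
python3 -m inch '[[[0.95,0,0,-10,0],[0.95,0,1,-10,0],[0.95,0,2,-10,0],[0.95,0,3,-10,0],[0.95,0,0,0,0]]]' 10; python3 go.py 0.4568 -0.1231 0.0608 43.5
python3 - <<'E'
from h import *
s=get('scene');crop(s,220,190,340,300,6,'pics/s8.png')
E
```

```text
clock: 8.4
position: [0.4604, -0.1191, 0.105]
ee_rot: [1.233, 2.862, 0.025]
force: [1.4, -0.2, -0.5]
width: 0.141
t8.4 pos [ 0.4604 -0.1191  0.105 ] jaw head 43.4 F [ 1.4 -0.2 -0.5] w 0.14 tilt [ 0.029  0.005 -1.   ]
 tool mm [ 0.3 -6.4 44.1] turn -0.1
```

View pics/s8.png

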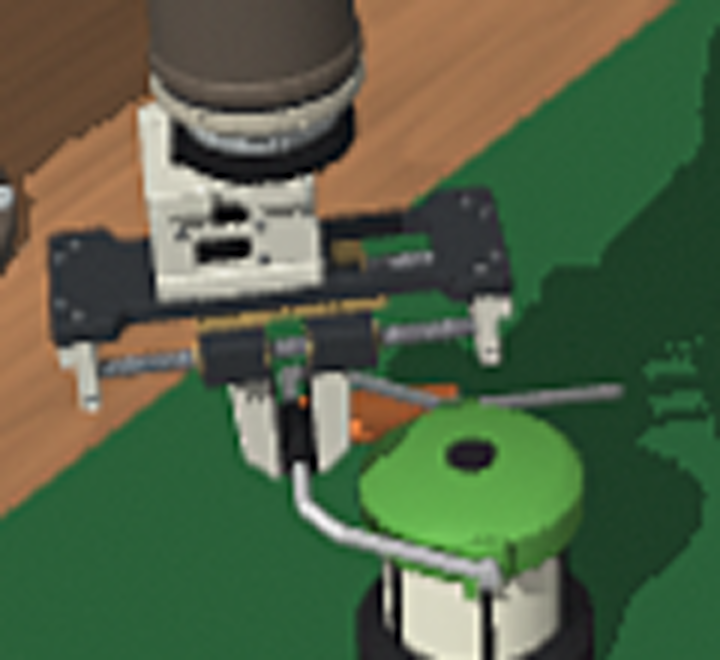

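```bash
python3 -m inch '[[[0.95,0,5.5,-8,0],[0.95,0,6.5,-7.5,0],[0.95,0,7.5,-6.5,0],[0.95,0,0,0,0]]]' 10; python3 go.py 0.4568 -0.1231 0.0608 43.5
python3 - <<'E'
from h import *
s=get('scene');crop(s,220,190,340,300,6,'pics/s9.png')
E
```

```text
clock: 8.85
position: [0.4736, -0.1056, 0.1285]
ee_rot: [1.235, 2.863, 0.022]
force: [-1.3, -1.4, -1.3]
width: 0.136
t8.8 pos [ 0.4736 -0.1056  0.1285] jaw head 43.3 F [-1.3 -1.4 -1.3] w 0.14 tilt [ 0.027  0.004 -1.   ]
 tool mm [ -0.2 -25.7  67.2] turn -0.2
```

View pics/s9.png

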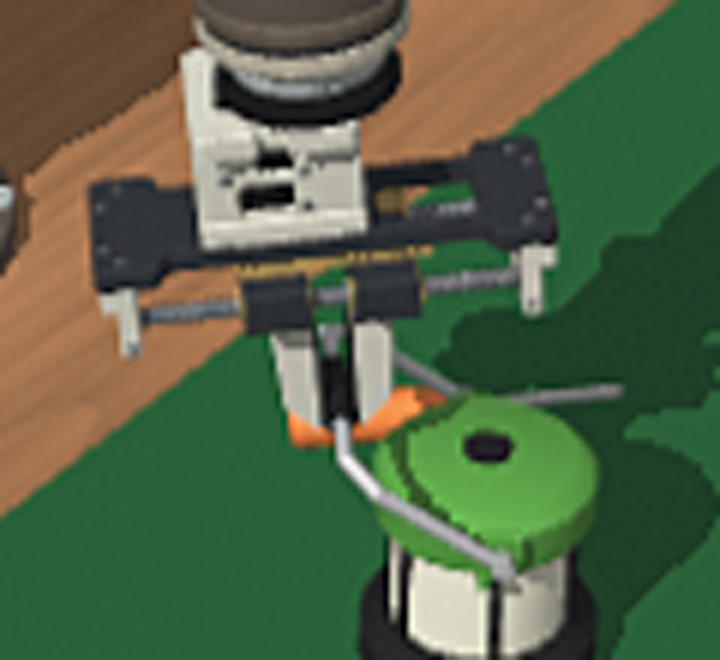

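```bash
python3 - <<'E'
from h import *
s=get('scene')
c=np.array([.5137,-.0643]);a=np.radians(43.3);X=np.array([np.cos(a),np.sin(a)]);Y=np.array([-X[1],X[0]])
for th in np.arange(.2,1.6,.1):
    P=[np.r_[c-X*r*np.cos(th)+Y*y,.1+r*np.sin(th)] for r,y in [(0,-.059),(.085,-.047),(.085,0)]]
    q=(proj(s,P)-[220,190])*6; print(round(th,2),(q[1]-q[0]).round(),(q[2]-q[0]).round())
o=arm.observe();q=(proj(s,o['position']+[0,0,.019])[0]-[220,190])*6;print(q)
crop(s,270,230,340,310,7.5,'pics/s9b.png')
E
```

```text
0.2 [-198.  -28.] [-206.  -96.]
0.3 [-194.  -43.] [-203. -111.]
0.4 [-188.  -59.] [-197. -126.]
0.5 [-180.  -74.] [-190. -141.]
0.6 [-171.  -88.] [-180. -155.]
0.7 [-159. -102.] [-169. -169.]
0.8 [-146. -115.] [-157. -181.]
0.9 [-132. -127.] [-142. -193.]
1.0 [-116. -138.] [-127. -204.]
1.1 [ -99. -147.] [-110. -213.]
1.2 [ -80. -156.] [ -93. -221.]
1.3 [ -62. -163.] [ -74. -228.]
1.4 [ -42. -168.] [ -55. -234.]
1.5 [ -22. -172.] [ -36. -237.]
[333.97655724 417.86693794]
```

View pics/s9b.png

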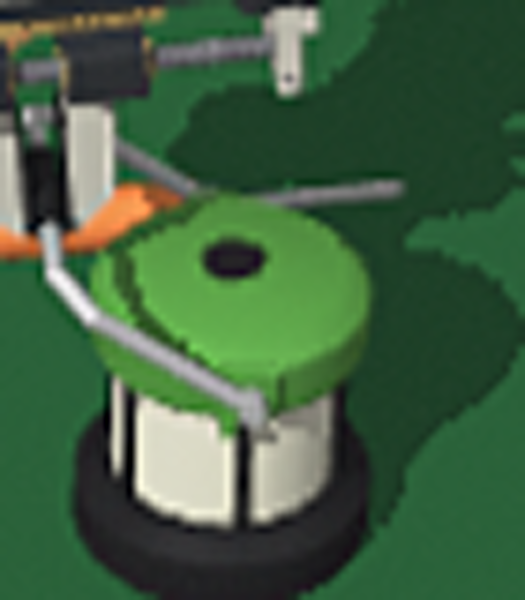

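```bash
python3 -m inch '[[[0.95,0,2,-4,0],[0.95,0,5,-4.5,0],[0.95,0,6,-4,0],[0.95,0,0,0,0]]]' 10; python3 go.py 0.4568 -0.1231 0.0608 43.5
python3 - <<'E'
from h import *
s=get('scene');crop(s,240,210,340,310,6,'pics/s10.png')
E
```

```text
clock: 9.35
position: [0.4815, -0.0969, 0.1409]
ee_rot: [1.239, 2.865, 0.021]
force: [-1.4, -1.7, -1.2]
width: 0.135
t9.3 pos [ 0.4815 -0.0969  0.1409] jaw head 43.2 F [-1.4 -1.7 -1.2] w 0.14 tilt [ 0.024  0.004 -1.   ]
 tool mm [ -1.1 -37.6  79.4] turn -0.3
```

View pics/s10.png

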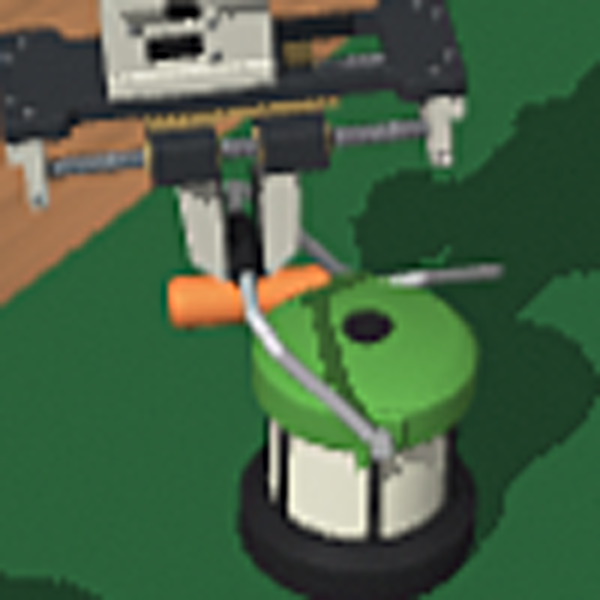

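```bash
python3 -m inch '[[[0.95,0,6,-3.5,0],[0.95,0,6,-3.2,0],[0.95,0,7,-2.5,0],[0.95,0,7,-2,0],[0.95,0,0,0,0]]]' 10; python3 go.py 0.4568 -0.1231 0.0608 43.5
python3 - <<'E'
from h import *
s=get('scene');crop(s,240,210,340,310,6,'pics/s11.png')
E
```

```text
clock: 9.9
position: [0.5018, -0.0781, 0.154]
ee_rot: [1.24, 2.864, 0.02]
force: [-1.7, -2.2, 2.4]
width: 0.134
t9.9 pos [ 0.5018 -0.0781  0.154 ] jaw head 43.2 F [-1.7 -2.2  2.4] w 0.13 tilt [ 0.024  0.004 -1.   ]
 tool mm [ -0.7 -65.5  91.9] turn -0.3
```

View pics/s11.png

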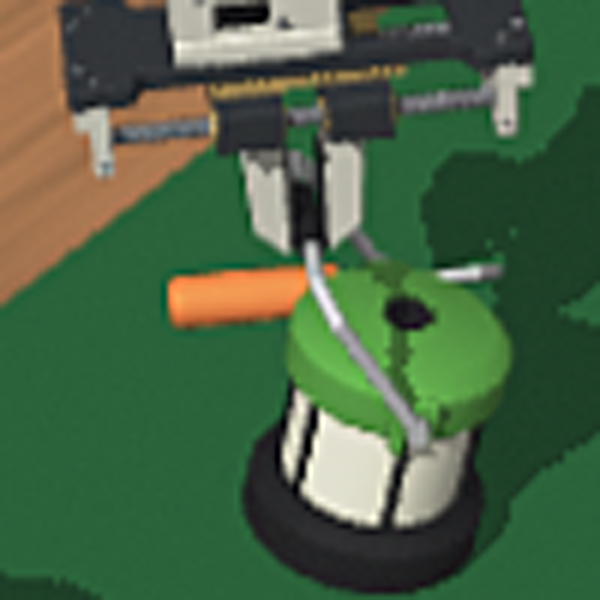

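The lantern is leaning away: knob moved from (368,325) to (408,313). I back off with a rise before going further in.

```bash
python3 -m inch '[[[0.95,0,-3,-4,0],[0.95,0,-2,-4,0],[0.95,0,0,0,0]]]' 10; python3 go.py 0.4568 -0.1231 0.0608 43.5
python3 - <<'E'
from h import *
s=get('scene');crop(s,240,210,340,310,6,'pics/s12.png')
o=arm.observe();w=eyes.get_image('wrist');cv2.imwrite('pics/w12.png',w['frame'])
E
```

```text
clock: 10.25
position: [0.4965, -0.0807, 0.1613]
ee_rot: [1.24, 2.867, 0.02]
force: [-1.7, -1.3, 1.2]
width: 0.136
t10.2 pos [ 0.4965 -0.0807  0.1613] jaw head 43.2 F [-1.7 -1.3  1.2] w 0.14 tilt [ 0.021  0.004 -1.   ]
 tool mm [ -2.6 -59.9  99.4] turn -0.3
```

View pics/s12.png

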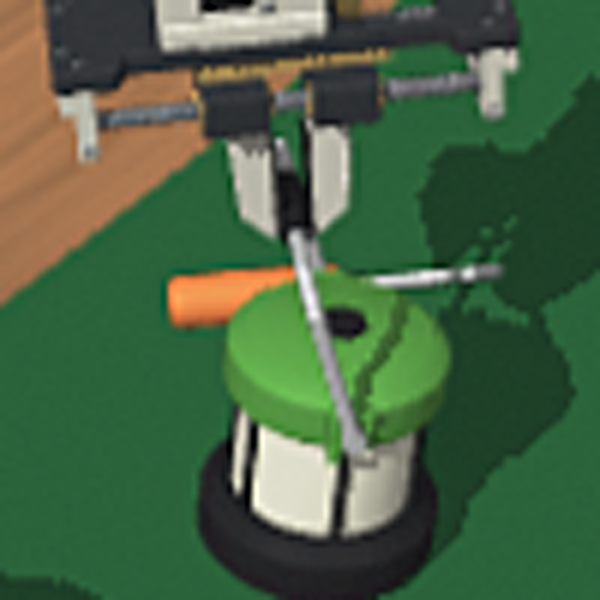

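View pics/w12.png

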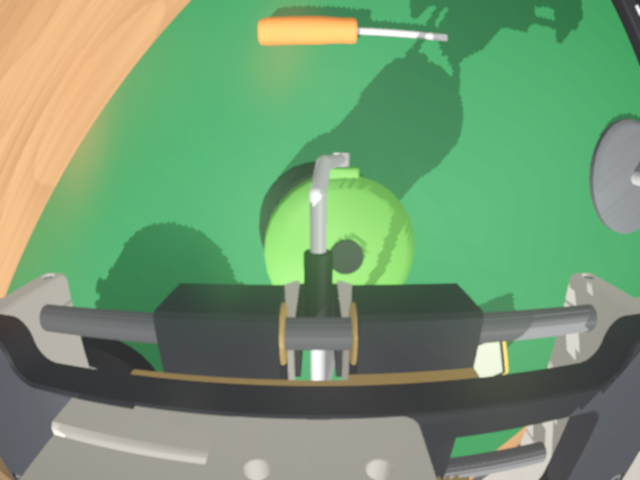

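```bash
python3 - <<'E'
from h import *
o=arm.observe();s=get('scene');t=get('top');w=eyes.get_image('wrist')
def lens(d,box):
    x0,y0,x1,y1=box
    f=d['frame'];hsv=cv2.cvtColor(f,cv2.COLOR_BGR2HSV)
    m=(hsv[...,2]<60)&(hsv[...,1]<80); m2=np.zeros_like(m);m2[y0:y1,x0:x1]=m[y0:y1,x0:x1]
    ys,xs=np.where(m2);return xs.min(),xs.max(),ys.max()
f0=cv2.imread('pics/scene0.png')
print(lens({'frame':f0},(265,275,335,320)),lens(s,(255,275,335,320)))
for z in(.100,.118): print(z,[wz(w,o,p,z).round(4) for p in((342,160),(347,257))])
crop(t,290,210,450,330,5,'pics/t12.png')
a=np.hstack([f0[230:330,240:350],s['frame'][230:330,240:350]]);cv2.imwrite('pics/cmp12.png',cv2.resize(a,None,fx=3.6,fy=3.6,interpolation=cv2.INTER_CUBIC))
E
```

```text
(np.int64(266), np.int64(319), np.int64(311)) (np.int64(273), np.int64(312), np.int64(310))
0.1 [array([ 0.4672, -0.0245,  0.1   ]), array([ 0.5156, -0.0694,  0.1   ])]
0.118 [array([ 0.4655, -0.0249,  0.118 ]), array([ 0.5103, -0.0665,  0.118 ])]
```

View pics/cmp12.png

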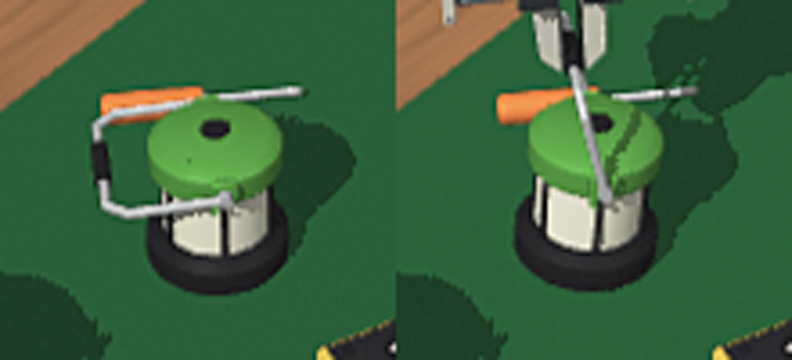

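View pics/t12.png

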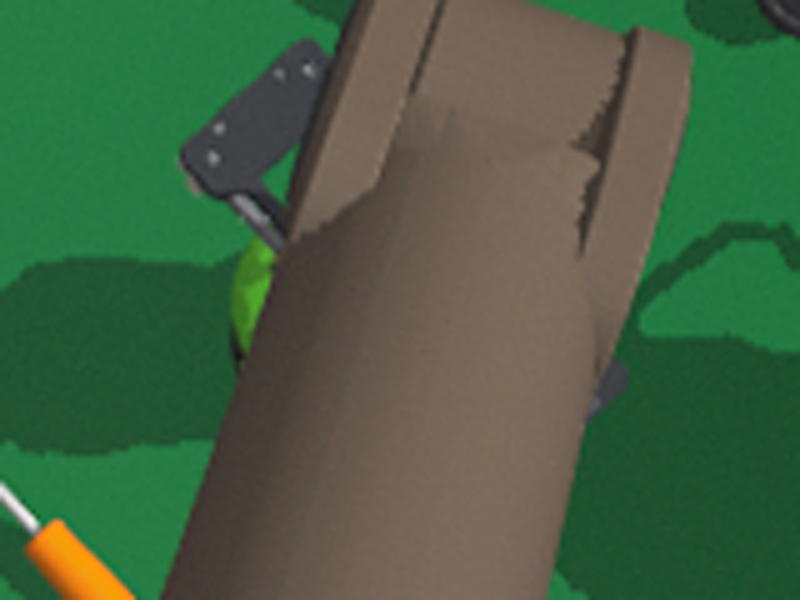

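The base has slid about 18 mm toward −x and the lantern leans, because the sleeve drags in the 10 N grip. I relax the grip to 3 N in place and look.

```bash
python3 -m inch '[[[0.95,0,0,0,0],[0.95,0,0,0,0],[0.95,0,0,0,0]]]' 3; python3 go.py 0.4568 -0.1231 0.0608 43.5
python3 - <<'E'
from h import *
s=get('scene');f0=cv2.imread('pics/scene0.png')
a=np.hstack([f0[220:330,240:350],s['frame'][220:330,240:350]]);cv2.imwrite('pics/cmp13.png',cv2.resize(a,None,fx=3.6,fy=3.6,interpolation=cv2.INTER_CUBIC))
E
```

```text
clock: 10.8
position: [0.4966, -0.0799, 0.1603]
ee_rot: [1.239, 2.868, 0.02]
force: [-0.2, -0.2, -3.2]
width: 0.139
t10.8 pos [ 0.4966 -0.0799  0.1603] jaw head 43.3 F [-0.2 -0.2 -3.2] w 0.14 tilt [ 0.021  0.005 -1.   ]
 tool mm [ -3.1 -60.4  98.5] turn -0.2
```

View pics/cmp13.png

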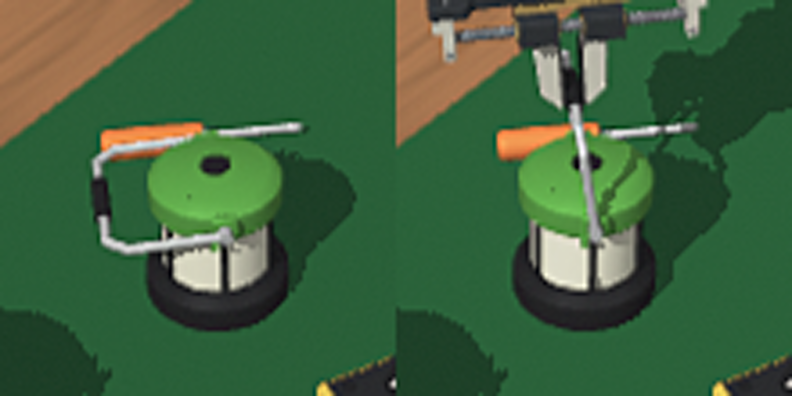

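```bash
python3 - <<'E'
from h import *
s=get('scene')
b=lambda p:onz(s,p,.01)
p0=(240+217/3.6,220+270/3.6);p1=(240+(584-396)/3.6,220+270/3.6)
d=b(p1)-b(p0);print(d, np.linalg.norm(d))
q0=(240+215/3.6,220+165/3.6);q1=(240+(586-396)/3.6,220+162/3.6);print('knob',onz(s,q1,.118)-onz(s,q0,.118))
E
python3 -m inch '[[[0.95,0,3,0,0],[0.95,0,3,0,0],[0.95,0,2,0,0],[0.95,0,0,0,0]]]' 3; python3 go.py 0.4568 -0.1231 0.0608 43.5
python3 - <<'E'
from h import *
s=get('scene');f0=cv2.imread('pics/scene0.png')
a=np.hstack([f0[220:330,240:350],s['frame'][220:330,240:350]]);cv2.imwrite('pics/cmp14.png',cv2.resize(a,None,fx=3.6,fy=3.6,interpolation=cv2.INTER_CUBIC))
E
```

```text
[-1.85347853e-02 -1.25699251e-02 -1.11022302e-16] 0.022395117401819566
knob [-0.01737639 -0.00747316  0.        ]
clock: 11.3
position: [0.5034, -0.0741, 0.1608]
ee_rot: [1.239, 2.867, 0.02]
force: [-0.3, -0.5, -3.5]
width: 0.141
t11.3 pos [ 0.5034 -0.0741  0.1608] jaw head 43.3 F [-0.3 -0.5 -3.5] w 0.14 tilt [ 0.022  0.005 -1.   ]
 tool mm [ -2.6 -69.4  98.7] turn -0.2
```

View pics/cmp14.png

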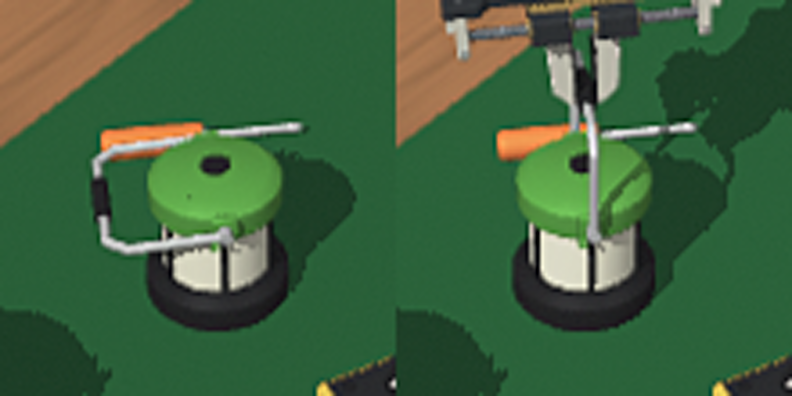

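Under the light grip the bail swung freely. It now stands nearly upright, with pivot at (596,240) and grip at (585,85), and the lantern is level. I hold briefly and verify with the wrist view.

```bash
python3 -m inch '[[[0.95,0,0,1,0],[0.95,0,0,0,0],[0.95,0,0,0,0],[0.95,0,0,0,0]]]' 3; python3 go.py 0.4568 -0.1231 0.0608 43.5
python3 - <<'E'
from h import *
w=eyes.get_image('wrist');crop(w,200,120,480,330,2.8,'pics/w15.png')
s=get('scene');crop(s,250,210,340,310,6,'pics/s15.png')
E
```

```text
clock: 11.75
position: [0.5036, -0.0745, 0.1599]
ee_rot: [1.239, 2.866, 0.02]
force: [0.5, -1.8, -2.5]
width: 0.136
t11.8 pos [ 0.5036 -0.0745  0.1599] jaw head 43.2 F [ 0.5 -1.8 -2.5] w 0.14 tilt [ 0.022  0.004 -1.   ]
 tool mm [ -2.2 -69.3  97.8] turn -0.3
```

View pics/w15.png

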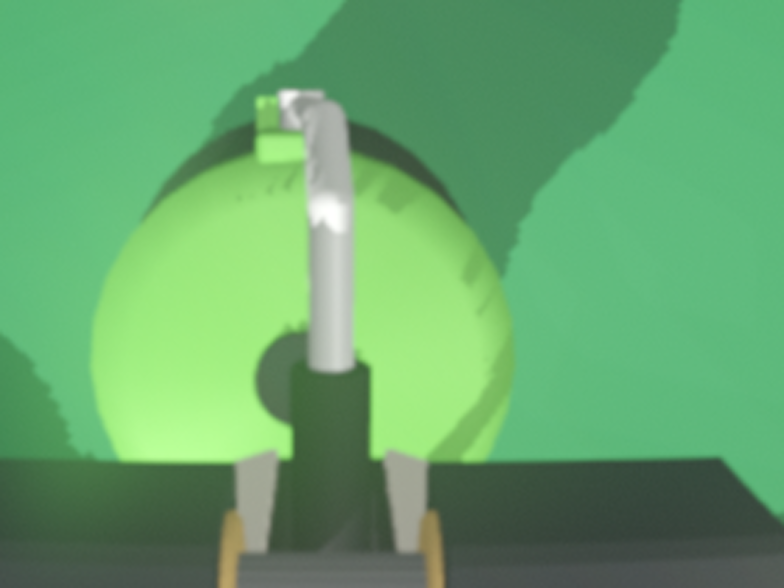

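View pics/s15.png

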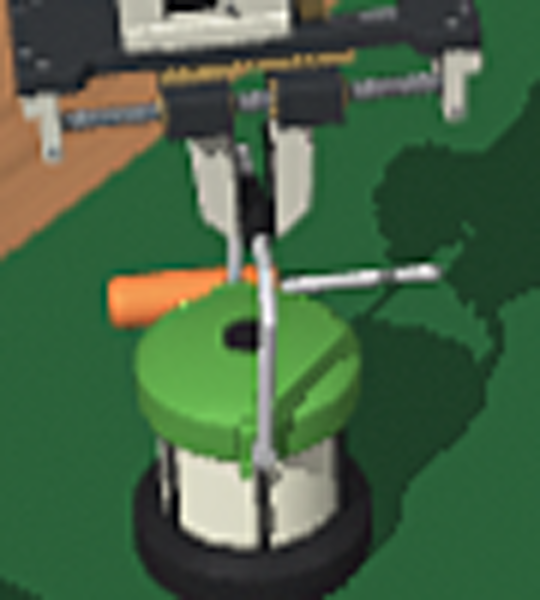

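```bash
python3 -m inch '[[[0.95,0,-3,1,0],[0.95,0,0,0,0],[0.95,0,0,0,0],[0.95,0,0,0,0],[0.95,0,0,0,0]]]' 3; python3 go.py 0.4568 -0.1231 0.0608 43.5
python3 - <<'E'
from h import *
w=eyes.get_image('wrist');crop(w,200,120,480,330,2.8,'pics/w16.png')
s=get('scene');crop(s,250,210,340,310,6,'pics/s16.png')
E
```

```text
clock: 12.35
position: [0.5025, -0.0768, 0.1594]
ee_rot: [1.238, 2.864, 0.022]
force: [-0.2, -0.1, -1.1]
width: 0.136
t12.3 pos [ 0.5025 -0.0768  0.1594] jaw head 43.3 F [-0.2 -0.1 -1.1] w 0.14 tilt [ 0.025  0.004 -1.   ]
 tool mm [ -1.1 -67.1  97.2] turn -0.2
```

View pics/w16.png

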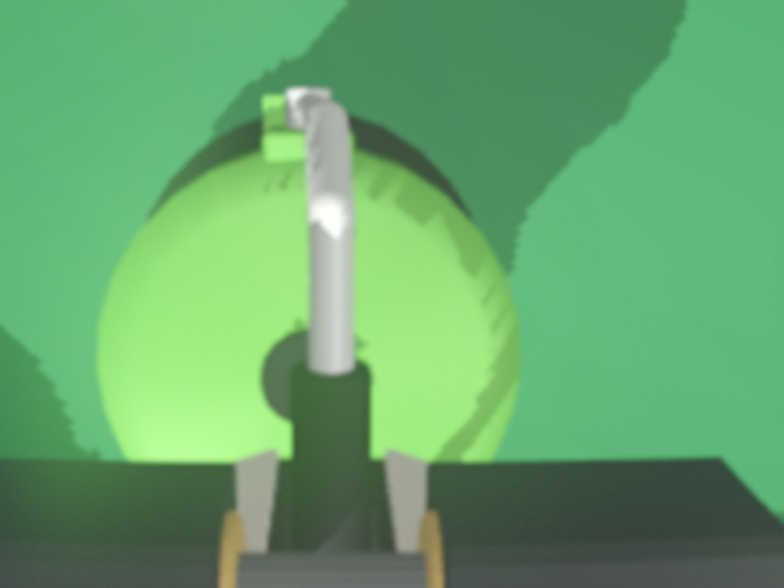

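View pics/s16.png

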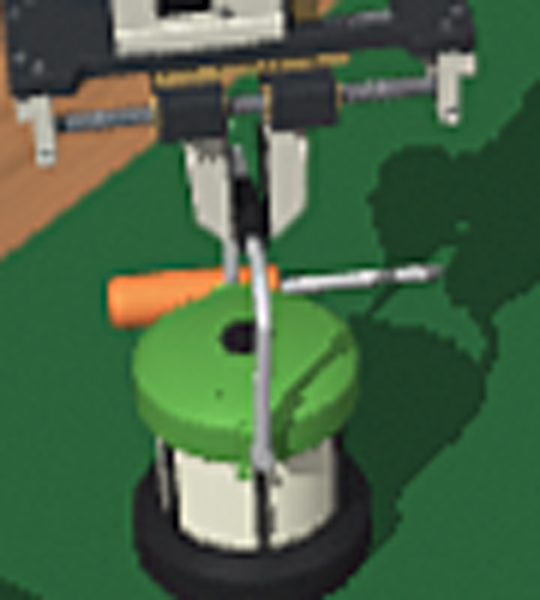

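Bail is upright (about 1.59 rad) with the lantern level on the felt. Next I tighten the grip and lift slowly.

```bash
python3 -m inch '[[[0.97,0,0,0,0],[0.97,0,0,0,0],[0.97,0,0,0,0],[0.97,0,0,-4,0],[0.97,0,0,-6,0],[0.97,0,0,-8,0],[0.97,0,0,-8,0],[0.97,0,0,-8,0],[0.97,0,0,-6,0],[0.97,0,0,0,0],[0.97,0,0,0,0]]]' 35; python3 go.py 0.62 0.2475 0.26 -14.6
python3 - <<'E'
from h import *
s=get('scene');crop(s,230,150,380,310,4,'pics/s17.png')
E
```

```text
clock: 13.55
position: [0.4993, -0.0761, 0.2022]
ee_rot: [1.239, 2.868, 0.021]
force: [-0.6, 0.3, -6.4]
width: 0.126
t13.6 pos [ 0.4993 -0.0761  0.2022] jaw head 43.3 F [-0.6  0.3 -6.4] w 0.13 tilt [ 0.021  0.005 -1.   ]
 tool mm [152.4 310.7 -53.5] turn 57.9
```

View pics/s17.png

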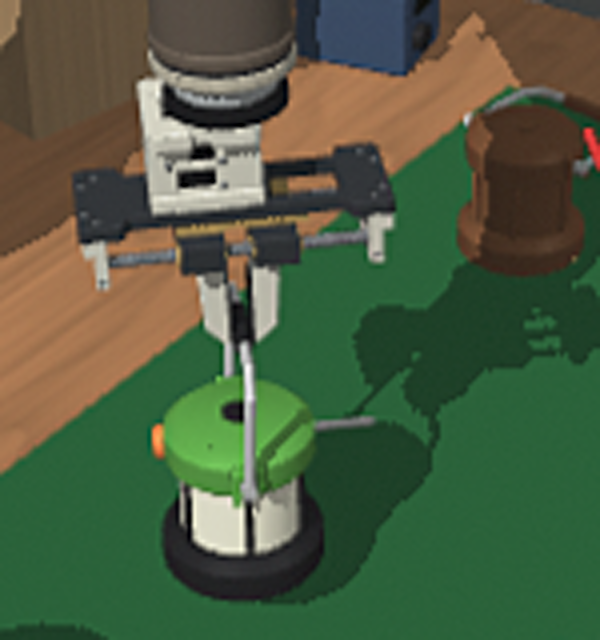

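```bash
python3 -m inch '[[[0.97,0,0,-8,3],[0.97,0,0,-12,5],[0.97,0,0,-12,5],[0.97,0,0,-12,5],[0.97,0,0,-10,5],[0.97,0,0,-6,5],[0.97,0,0,0,5],[0.97,0,0,0,5],[0.97,0,0,0,5],[0.97,0,0,0,5],[0.97,0,0,0,4],[0.97,0,0,0,0]]]' 35; python3 go.py 0.548 0.263 0.265 -14.6
```

```text
clock: 14.8
position: [0.4946, -0.0763, 0.26]
ee_rot: [2.42, 1.997, 0.02]
force: [-0.6, 0.6, -5.2]
width: 0.132
t14.8 pos [ 0.4946 -0.0763  0.26  ] jaw head -10.9 F [-0.6  0.6 -5.2] w 0.13 tilt [ 0.012  0.005 -1.   ]
 tool mm [343.3 -11.9  -2.6] turn 3.7
```

```bash
python3 -m inch '[[[0.97,8,0,-1,1],[0.97,14,0,0,1],[0.97,20,-1,0,1],[0.97,25,-1,0,0.7],[0.97,28,-1,0,0],[0.97,28,-1,0,0],[0.97,28,-1,0,0],[0.97,25,-1,0,0],[0.97,20,-1,0,0],[0.97,14,0,0,0],[0.97,8,0,0,0],[0.97,0,0,0,0]]]' 35; python3 go.py 0.548 0.263 0.265 -14.6
```

```text
clock: 16.0
position: [0.539, 0.1438, 0.2595]
ee_rot: [2.467, 1.94, 0.012]
force: [0.1, 0.4, -4.9]
width: 0.13
t16.0 pos [0.539  0.1438 0.2595] jaw head -13.6 F [ 0.1  0.4 -4.9] w 0.13 tilt [ 0.008  0.003 -1.   ]
 tool mm [117.9 -19.3  -5.1] turn 1.0
```

```bash
python3 -m inch '[[[0.97,8,-2,-1,0.5],[0.97,14,-3,-2,0.5],[0.97,18,-4,-2,0],[0.97,20,-4,-2,0],[0.97,18,-4,-1,0],[0.97,14,-3,0,0],[0.97,10,0,0,0],[0.97,7,0,0,0],[0.97,3,0,0,0],[0.97,0,0,0,0],[0.97,0,0,0,0]]]' 35; python3 go.py 0.548 0.263 0.265 -14.6
python3 - <<'E'
from h import *
s=get('scene');crop(s,330,120,470,270,5,'pics/s18.png')
t=get('top');crop(t,160,110,290,260,5,'pics/t18.png')
w=eyes.get_image('wrist');cv2.imwrite('pics/w18.png',w['frame'])
E
```

```text
clock: 17.1
position: [0.5489, 0.2612, 0.268]
ee_rot: [2.489, 1.909, 0.009]
force: [0.4, -1.2, -5.9]
width: 0.128
t17.1 pos [0.5489 0.2612 0.268 ] jaw head -15.0 F [ 0.4 -1.2 -5.9] w 0.13 tilt [ 0.007  0.    -1.   ]
 tool mm [ 1.5 -1.3  3. ] turn -0.4
```

View pics/s18.png

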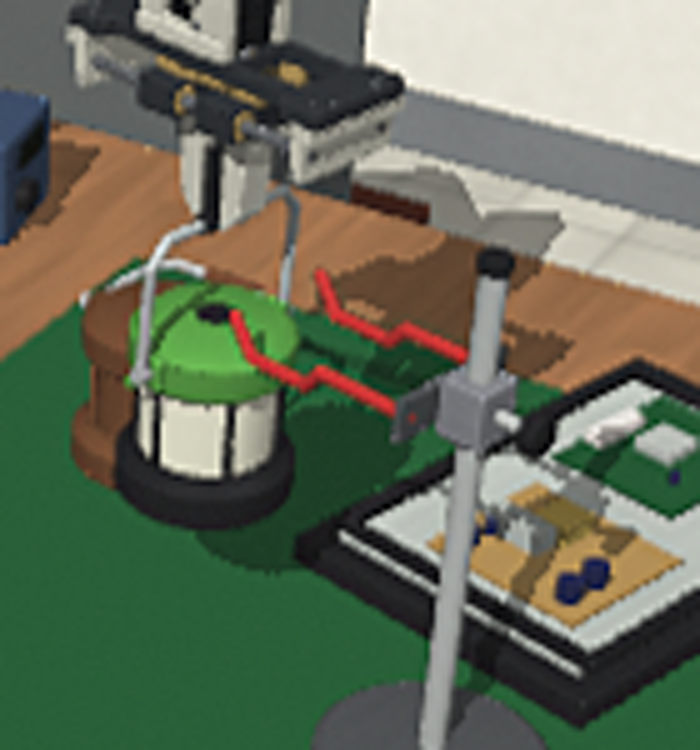

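View pics/t18.png

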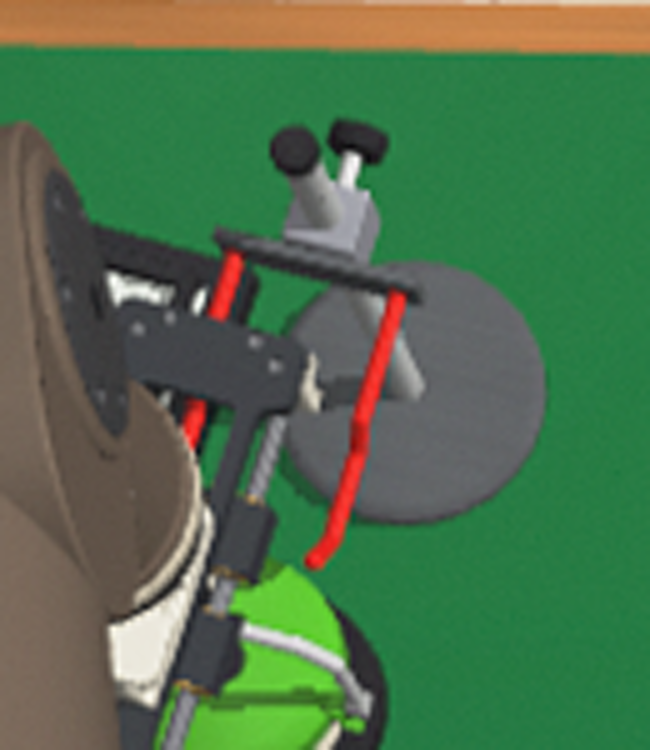

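View pics/w18.png

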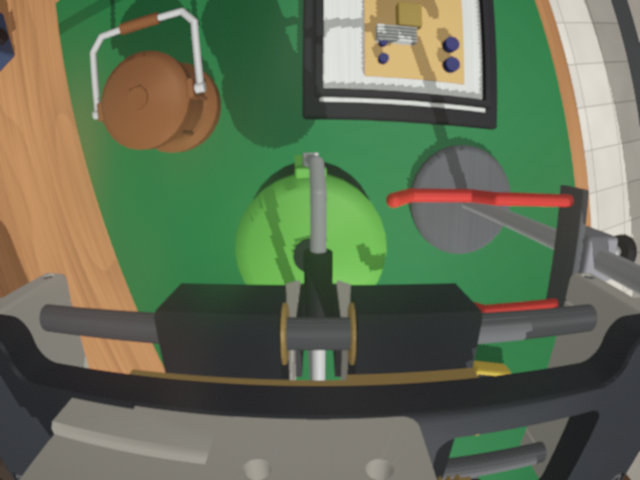

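```bash
cat > st.py <<'E'
from h import *
S0=np.array([.6215,.247]);aX=np.radians(-14.6);SX=np.array([np.cos(aX),np.sin(aX)]);SY=np.array([-SX[1],SX[0]])
def onsx(d,p,x):  # intersect with plane stand x = x ; returns stand y, z
    v=ray(d,p);C=d['C'];k=(x-(C[:2]-S0)@SX)/(v[:2]@SX);P=C+k*v;return (P[:2]-S0)@SY,P[2]
def st(P): P=np.array(P);return np.r_[(P[:2]-S0)@SX,(P[:2]-S0)@SY,P[2]]
E
python3 - <<'E'
from st import *
s=get('scene');o=arm.observe();print('tcp in stand',st(o['position']))
c=lambda x,y:(330+x/5,120+y/5)
x=st(o['position'])[0]
for n,p,xx in[('bar near',(205,227),x),('bar far',(280,193),x),('leg corner near',(163,243),x),('pivot near',(140,380),x),('tip near',(237,315),-.034),('tip far',(320,272),-.034),('floor near',(255,357),-.02),('floor near back',(308,385),.02),('floor far',(335,318),-.02),('floor far back',(390,342),.02),('plate near',(395,408),.089),('plate far',(468,356),.089)]:
    print(n,np.round(onsx(s,c(*p),xx),4))
E
```

```text
tcp in stand [-0.0739049  -0.00438916  0.26827152]
bar near [-0.0166  0.2894]
bar far [0.0456 0.2901]
leg corner near [-0.0503  0.291 ]
pivot near [-0.0635  0.207 ]
tip near [-0.0289  0.2538]
tip far [0.04   0.2566]
floor near [-0.0268  0.2319]
floor near back [-0.0262  0.2312]
floor far [0.0404 0.2321]
floor far back [0.0425 0.2327]
plate near [-0.0353  0.2516]
plate far [0.0234 0.2611]
```

```bash
python3 - <<'E'
from st import *
o=arm.observe();w=eyes.get_image('wrist');t=get('top')
print('tcp',st(o['position']))
for n,p,z in [('tip+',(392,200),.255),('plate+',(570,201),.246),('plate-',(556,304),.246),('mid-',(490,308),.246),('mid+',(500,198),.246),('pivot far',(310,160),.207)]:
    print('wrist',n,st(wz(w,o,p,z)).round(4))
c=lambda x,y:(160+x/5,110+y/5)
for n,p,z in [('tip-',(318,562),.255),('plate-',(400,295),.246),('plate+',(236,255),.246),('pivot near',(360,710),.207),('bend-',(358,435),.235)]:
    print('top',n,st(onz(t,c(*p),z)).round(4))
crop(w,300,140,600,330,2.6,'pics/w18c.png')
E
```

```text
tcp [-0.0739049  -0.00438916  0.26827152]
wrist tip+ [-0.0338  0.0379  0.255 ]
wrist plate+ [0.0927 0.0395 0.246 ]
wrist plate- [ 0.0948 -0.0339  0.246 ]
wrist mid- [ 0.0388 -0.0328  0.246 ]
wrist mid+ [0.0363 0.0393 0.246 ]
wrist pivot far [-0.0783  0.0576  0.207 ]
top tip- [-0.034  -0.0373  0.255 ]
top plate- [ 0.0887 -0.0343  0.246 ]
top plate+ [0.0873 0.0386 0.246 ]
top pivot near [-0.083  -0.0627  0.207 ]
top bend- [ 0.0273 -0.0326  0.235 ]
```

View pics/w18c.png

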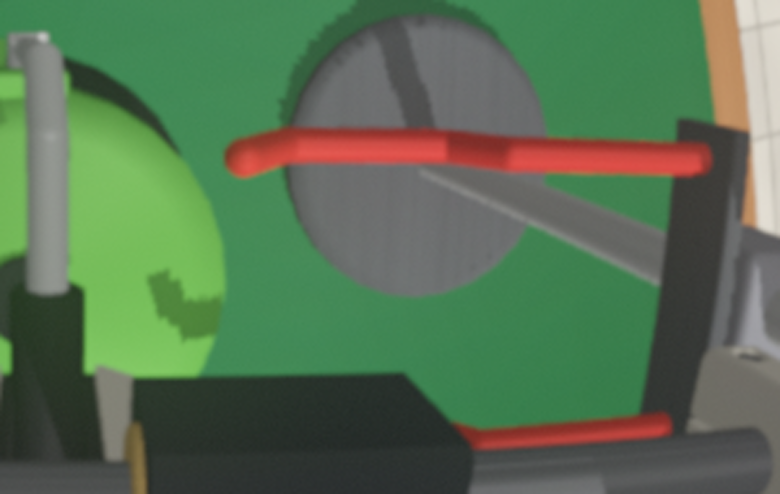

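```bash
python3 - <<'E'
from st import *
t=get('top');c=lambda x,y:(160+x/5,110+y/5)
for z in (.33,.36): print(st(onz(t,c(318,385),z)),st(onz(t,c(300,350),z)))
E
python3 -m inch '[[[0.97,2,4,2,0],[0.97,2,7,2,-0.2],[0.97,1,9,1,0],[0.97,0,9,0,0],[0.97,0,8,0,0],[0.97,0,6,0,0],[0.97,0,4,0,0],[0.97,0,0,0,0],[0.97,0,0,0,0]]]' 35
python3 - <<'E'
from st import *
o=arm.observe();print(st(o['position']),o['force'].round(1),o['width'])
M=R.from_rotvec(o['ee_rot']).as_matrix();print(np.degrees(np.arctan2(M[1,1],M[0,1])))
s=get('scene');crop(s,330,120,470,270,5,'pics/s19.png')
t=get('top');crop(t,160,110,290,260,5,'pics/t19.png')
E
```

```text
[ 0.02081928 -0.03373481  0.33      ] [ 0.03262639 -0.02266756  0.33      ]
[ 0.01351254 -0.04137619  0.36      ] [ 0.02497881 -0.03062842  0.36      ]
clock: 18.35
position: [0.6009, 0.2528, 0.2626]
ee_rot: [2.486, 1.913, 0.009]
force: [-0.1, 0.4, -6.2]
width: 0.125
[-0.02141329  0.00044859  0.26259135] [-0.1  0.4 -6.2] 0.1252593883638177
-14.851621576546016
```

View pics/s19.png

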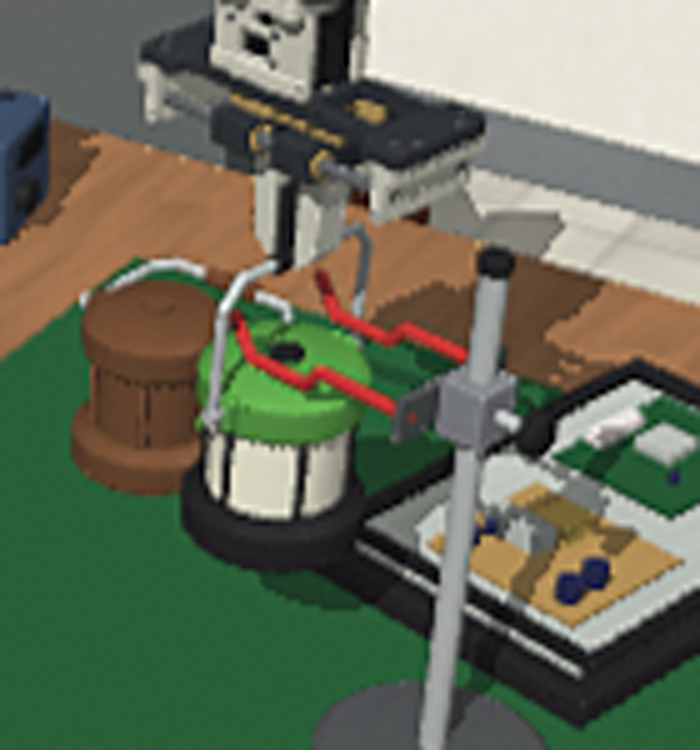

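View pics/t19.png

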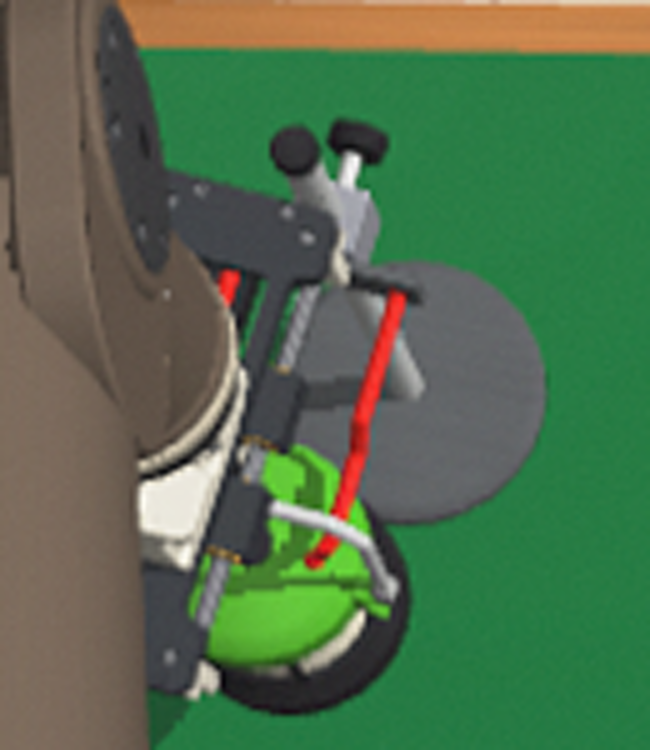

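```bash
python3 - <<'E'
from st import *
s=get('scene');c=lambda x,y:(330+x/5,120+y/5)
o=arm.observe();x=st(o['position'])[0]
for n,p,xx in[('plate near top',(396,402),.089),('plate near bot',(396,442),.089),('plate far top',(470,340),.089),('block top front',(450,375),.095),('brkt bottom',(372,215),.075),('brkt right bottom',(372,222),.075),('bar near',(272,265),x),('bar corner near',(232,288),x),('pivot near',(213,418),x)]:print(n,np.round(onsx(s,c(*p),xx),4))
crop(s,380,135,450,225,6.5,'pics/s19b.png')
E
```

```text
plate near top [-0.0351  0.2552]
plate near bot [-0.0311  0.2284]
plate far top [0.0233 0.2711]
block top front [0.0013 0.2604]
brkt bottom [-0.054   0.3675]
brkt right bottom [-0.0534  0.3634]
bar near [-0.0165  0.2862]
bar corner near [-0.0483  0.2832]
pivot near [-0.0566  0.2027]
```

View pics/s19b.png

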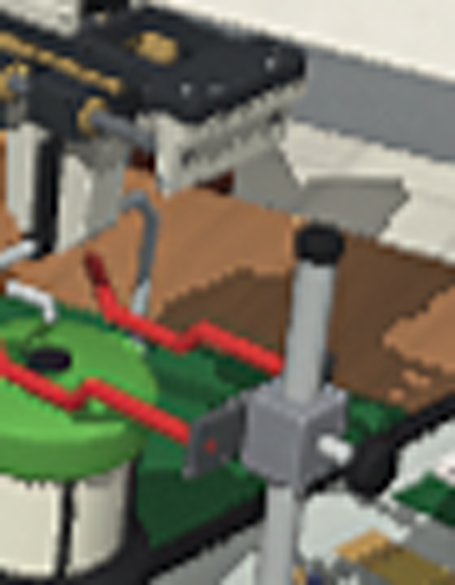

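```bash
python3 -m inch '[[[0.97,0,4,0,0],[0.97,0,4,0,0],[0.97,0,0,6,0],[0.97,0,0,7,0],[0.97,0,0,7,0],[0.97,0,0,3,0],[0.97,0,0,0,0],[0.97,0,0,0,0]]]' 35
python3 - <<'E'
from st import *
o=arm.observe();print(st(o['position']),o['force'].round(1),o['width'])
s=get('scene');crop(s,350,140,470,260,6,'pics/s20.png')
E
```

```text
clock: 19.3
position: [0.608, 0.2517, 0.237]
ee_rot: [2.485, 1.916, 0.008]
force: [0.3, -0.5, -4.9]
width: 0.133
[-0.0142356   0.00114217  0.23698381] [ 0.3 -0.5 -4.9] 0.13323103298392608
```

View pics/s20.png

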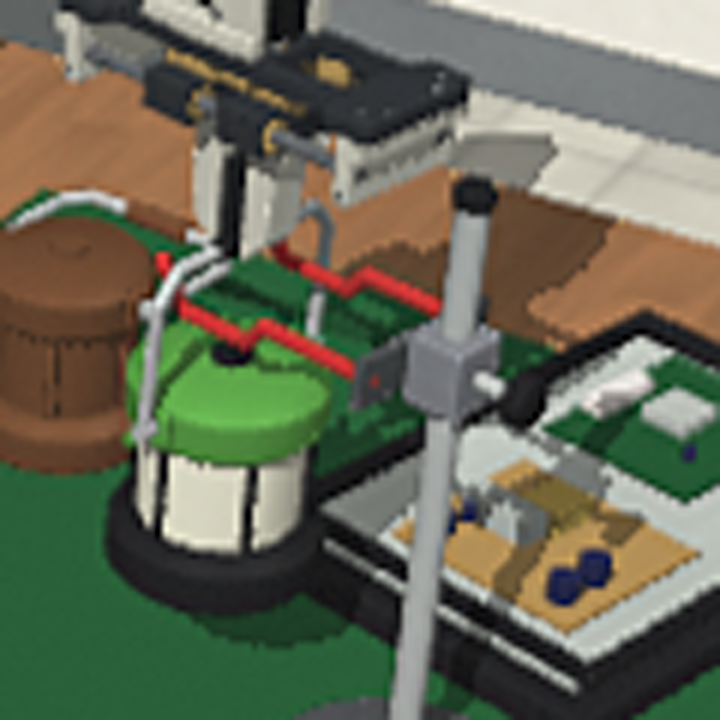

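```bash
python3 - <<'E'
from st import *
s=get('scene');o=arm.observe()
W=lambda x,y,z:np.r_[S0+SX*x+SY*y,z]
q=lambda *a:((proj(s,W(*a))[0]-[350,140])*6).round()
print('tip-',q(-.034,-.034,.256),'tip+',q(-.034,.038,.256),'fl-',q(-.02,-.034,.235),q(.02,-.034,.235))
for x in(-.03,-.022,-.014): print(x,'bar @-36',q(x,-.036,.2595),'corner',q(x,-.045,.2595),'grip',q(x,.002,.2595),'piv',q(x,-.057,.175))
crop(s,368,170,420,220,14,'pics/s20b.png')
t=get('top');crop(t,180,140,270,260,5,'pics/t20.png')
E
```

```text
tip- [157. 258.] tip+ [261. 209.] fl- [176. 308.] [239. 341.]
-0.03 bar @-36 [161. 256.] corner [147. 262.] grip [216. 229.] piv [119. 424.]
-0.022 bar @-36 [173. 262.] corner [160. 268.] grip [229. 236.] piv [131. 431.]
-0.014 bar @-36 [186. 268.] corner [172. 275.] grip [241. 242.] piv [143. 438.]
```

View pics/s20b.png

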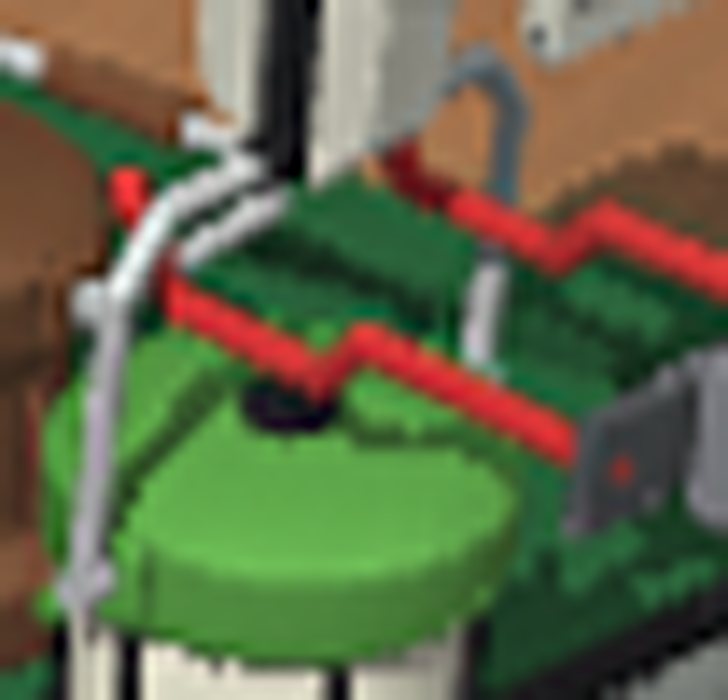

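View pics/t20.png

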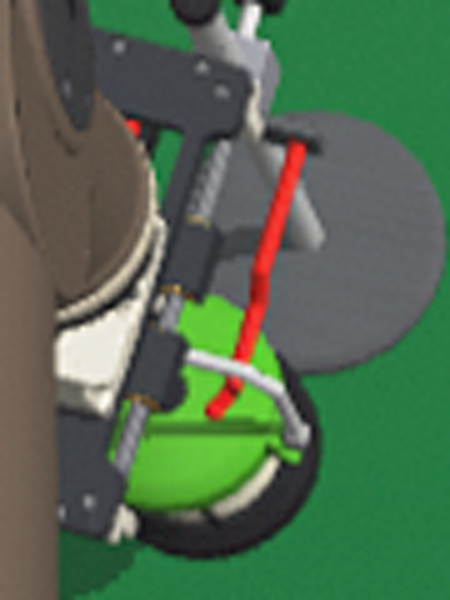

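Bail lies inside the hook: in the top crop the bar crosses at (240,367), past the tip at (215,408). I lower and feel for contact.

```bash
python3 -m inch '[[[0.97,0,1,3,0],[0.97,0,1,3,0],[0.97,0,0,2,0],[0.97,0,0,0,0]]]' 35
python3 -m inch '[[[0.97,0,0,1.5,0],[0.97,0,0,0,0]]]'
python3 -m inch '[[[0.97,0,0,1.5,0],[0.97,0,0,0,0]]]'
python3 go.py 0.608 0.2517 0.222 -14.6
```

```text
clock: 19.85
position: [0.6108, 0.2512, 0.2292]
ee_rot: [2.485, 1.916, 0.01]
force: [0.7, 0.4, -5.9]
width: 0.13
clock: 20.05
position: [0.6107, 0.2512, 0.2275]
ee_rot: [2.485, 1.916, 0.01]
force: [-0.5, -0.1, -5.6]
width: 0.131
clock: 20.25
position: [0.6108, 0.2512, 0.226]
ee_rot: [2.485, 1.916, 0.01]
force: [0.2, 0.2, -5.5]
width: 0.131
t20.2 pos [0.6108 0.2512 0.226 ] jaw head -14.7 F [ 0.2  0.2 -5.5] w 0.13 tilt [ 0.008  0.001 -1.   ]
 tool mm [-0.3 -2.8  4. ] turn -0.1
```

```bash
for i in 1; do python3 -m inch '[[[0.97,0,0,1.5,0],[0.97,0,0,0,0]]]' | grep -E 'pos|force'; python3 -m inch '[[[0.97,0,0,1.5,0],[0.97,0,0,0,0]]]' | grep -E 'pos|force'; done
```

```text
position: [0.6108, 0.2513, 0.2244]
force: [-1.2, 0.0, -5.7]
position: [0.6108, 0.2513, 0.2228]
force: [-0.1, -0.2, -5.6]
```

```bash
python3 -m inch '[[[0.97,0,0,1.5,0],[0.97,0,0,0,0]]]' | grep -E 'pos|force'
```

```text
position: [0.6108, 0.2513, 0.2211]
force: [0.1, 0.6, -4.8]
```

```bash
python3 -m inch '[[[0.97,0,0,1,0],[0.97,0,0,0,0]]]' | grep -E 'pos|force'
```

```text
position: [0.6108, 0.2513, 0.22]
force: [-0.8, 0.3, -6.7]
```

```bash
python3 -m inch '[[[0.97,0,0,1,0],[0.97,0,0,0,0]]]' | grep -E 'pos|force'
```

```text
position: [0.6108, 0.2513, 0.219]
force: [-0.5, -0.2, -5.5]
```

```bash
python3 -m inch '[[[0.97,0,0,1,0],[0.97,0,0,0,0]]]' | grep -E 'pos|force'; python3 - <<'E'
from h import *
s=get('scene');crop(s,368,170,420,220,14,'pics/s21.png')
E
```

```text
position: [0.6111, 0.2513, 0.2186]
force: [-0.8, 0.2, -4.2]
```

View pics/s21.png

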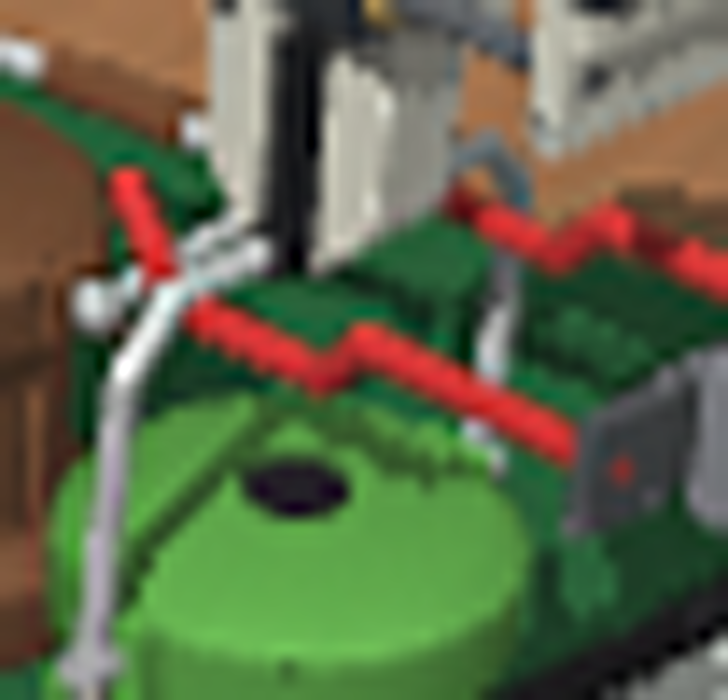

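```bash
python3 -m inch '[[[0.97,0,0,-2,0],[0.97,0,2.5,0,0],[0.97,0,2.5,0,0],[0.97,0,0,1,0],[0.97,0,0,0,0]]]' | grep -E 'pos|force'; python3 -m inch '[[[0.97,0,0,1,0],[0.97,0,0,0,0]]]' | grep -E 'pos|force'; python3 -c "
from st import *
print(st(arm.observe()['position']))"
```

```text
position: [0.6164, 0.2499, 0.2191]
force: [-0.4, 0.2, -5.7]
position: [0.6166, 0.2498, 0.2185]
force: [-1.3, 0.3, -2.9]
[-0.00543237  0.00149458  0.21853069]
```

```bash
python3 -m inch '[[[0.97,0,0,1,0],[0.97,0,0,0,0]]]' | grep -E 'pos|force'
```

```text
position: [0.6166, 0.2499, 0.2185]
force: [-1.7, 0.8, -2.6]
```

```bash
python3 -m inch '[[[0.97,0,0,1,0],[0.97,0,0,0,0]]]' | grep -E 'pos|force'
```

```text
position: [0.6167, 0.2499, 0.2184]
force: [-2.1, -1.4, -0.2]
```

```bash
python3 -m inch '[[[0.97,0,0,0.7,0],[0.97,0,0,0.5,0],[0.97,0,0,0.5,0]]]' | grep -E 'pos|force'; python3 -m inch '[[[0.97,0,0,0.5,0],[0.97,0,0,0.5,0]]]' | grep -E 'pos|force';  python3 - <<'E'
from h import *
s=get('scene');crop(s,340,130,460,260,6,'pics/s22.png')
w=eyes.get_image('wrist');crop(w,280,120,600,330,2.5,'pics/w22.png')
t=get('top');crop(t,180,140,270,260,5,'pics/t22.png')
E
```

```text
position: [0.6167, 0.25, 0.2182]
force: [-4.8, -0.3, 4.8]
position: [0.6168, 0.25, 0.2182]
force: [-3.6, -0.3, 5.8]
```

View pics/s22.png

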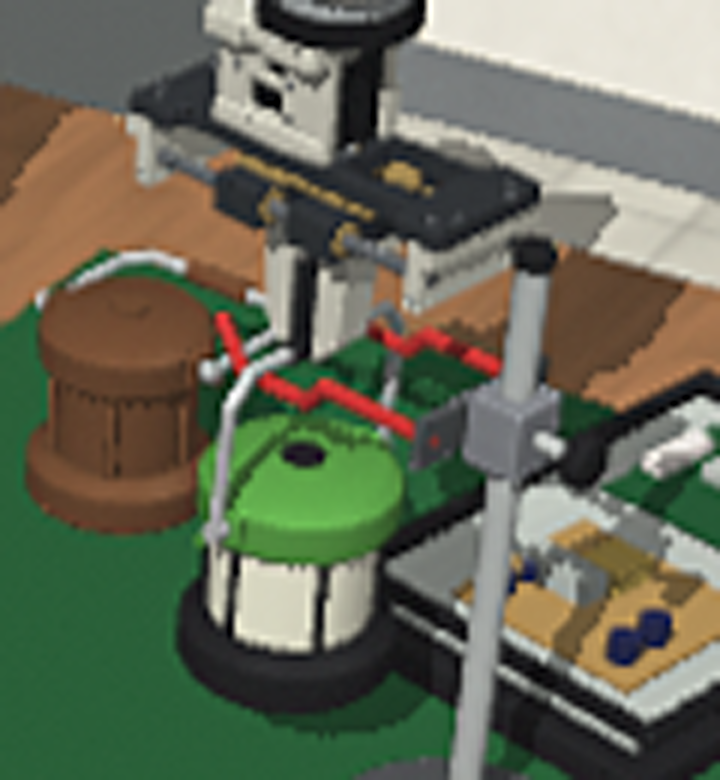

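View pics/w22.png

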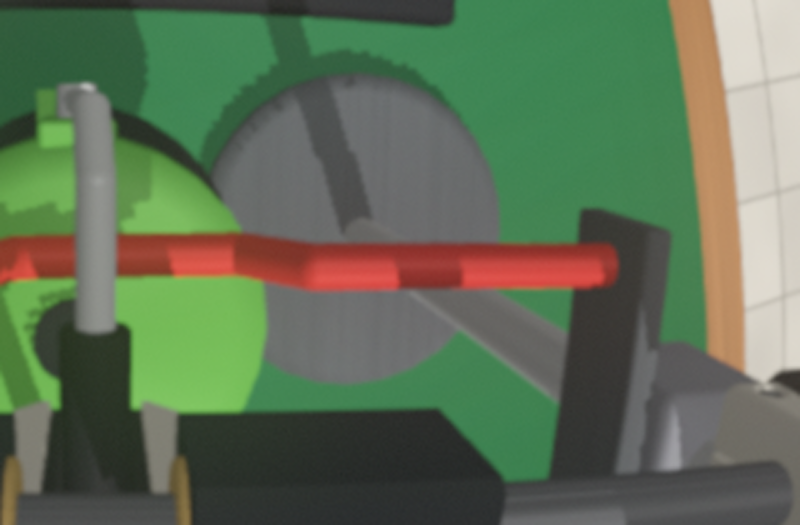

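View pics/t22.png

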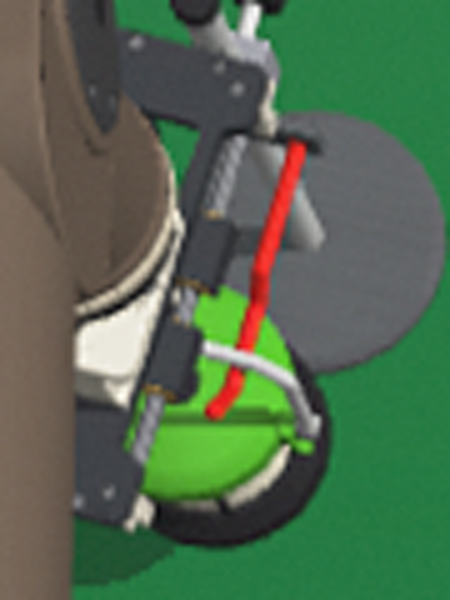

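Wrist view: the wire lies on the prong floor at (95,255). The measured force shows the hook took the weight while still gripped (force z went from −5.6 to about +5 N). I ease the preload and then open.

```bash
python3 -m inch '[[[0.97,0,0,0,0],[0.97,0,0,0,0]]]' | grep -E 'pos|force'; python3 -m inch '[[[0.97,0,0,-0.5,0],[0.97,0,0,0,0]]]' 10| grep -E 'clock|pos|force'; python3 -m inch '[[[0.97,0,0,0,0],[0.97,0,0,0,0],[0.97,0,0,0,0]]]' 3| grep -E 'clock|pos|force'
```

```text
position: [0.6167, 0.25, 0.2183]
force: [-2.4, -0.3, 1.4]
clock: 23.65
position: [0.6173, 0.2499, 0.2183]
force: [-1.4, -0.3, 0.4]
clock: 23.95
position: [0.6173, 0.25, 0.2183]
force: [-1.7, -1.0, 1.3]
```

```bash
python3 -m inch '[[[0.82,0,0,0,0],[0.8,0,0,0,0],[0.75,0,0,0,0],[0.7,0,0,0,0],[0.65,0,0,0,0],[0.6,0,0,0,0],[0.55,0,0,0,0],[0.5,0,0,0,0],[0.5,0,0,0,0]]]'; python3 - <<'E'
from h import *
s=get('scene');crop(s,340,130,460,260,6,'pics/s23.png')
w=eyes.get_image('wrist');crop(w,240,120,560,330,2.5,'pics/w23.png')
E
```

```text
clock: 24.85
position: [0.6184, 0.2503, 0.2187]
ee_rot: [2.484, 1.915, 0.022]
force: [0.9, 0.2, 1.0]
width: 0.497
```

View pics/s23.png

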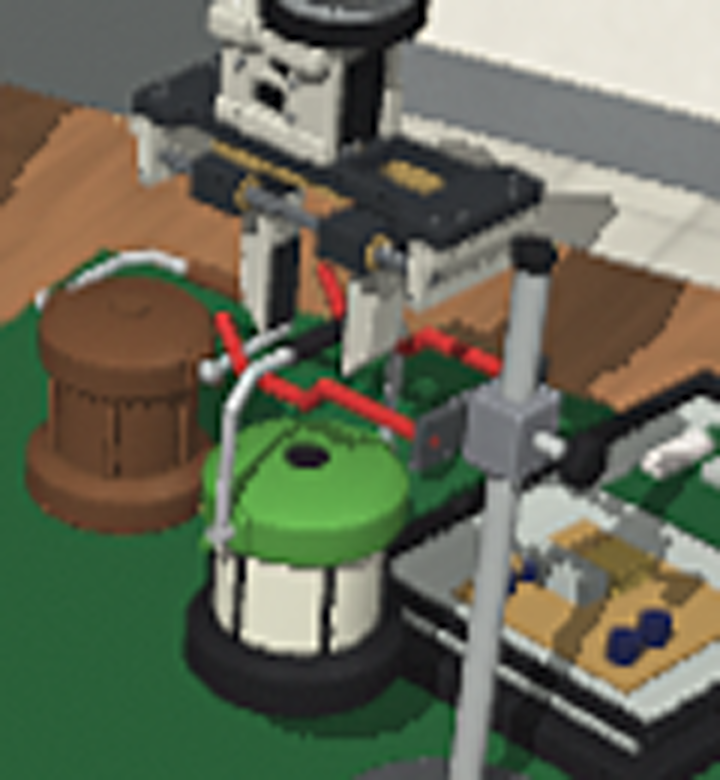

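View pics/w23.png

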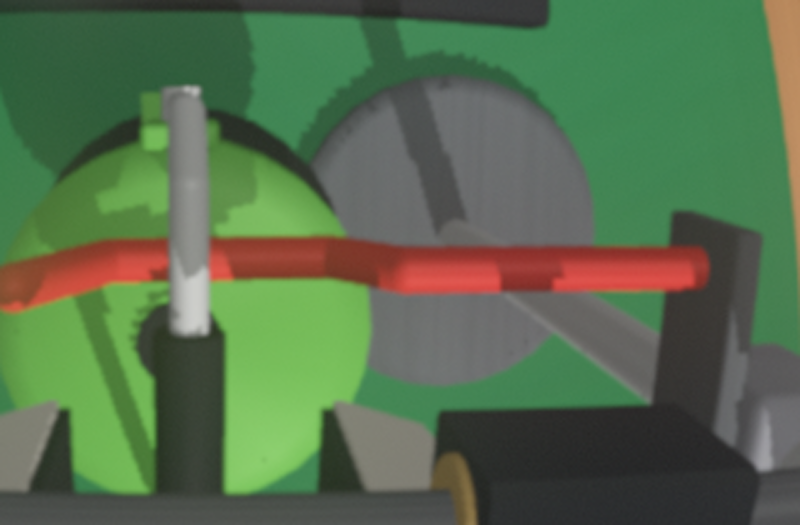

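Released: the wire sits at wrist x 190 between the floor ends at 110 and 330, i.e. about −5 mm from the trough middle. I withdraw straight up.

```bash
python3 -m inch '[[[0.5,0,-1,-4,0],[0.5,0,0,-8,0],[0.5,0,0,-12,0],[0.5,0,0,-16,0],[0.5,0,0,-20,0],[0.5,0,0,-25,0],[0.5,0,0,-25,0],[0.5,0,0,-25,0],[0.5,0,0,-15,0],[0.5,0,-5,0,0],[0.5,0,0,0,0],[0.5,0,0,0,0]]]'; python3 - <<'E'
from st import *
import time
c=lambda x,y:(340+x/6,130+y/6)
s=get('scene');crop(s,340,130,460,260,6,'pics/s24.png')
w=eyes.get_image('wrist');cv2.imwrite('pics/w24.png',w['frame'])
cv2.imwrite('pics/s24f.png',s['frame']);cv2.imwrite('pics/t24.png',get('top')['frame'])
a=cv2.imread('pics/scene0.png')
d=cv2.absdiff(a,s['frame']).max(2)
for n,(x0,y0,x1,y1) in dict(meter=(325,305,390,352),spool=(280,368,315,400),driver=(265,248,325,270)).items(): print(n,(d[y0:y1,x0:x1]>40).mean())
E
```

```text
clock: 26.15
position: [0.6099, 0.2499, 0.3836]
ee_rot: [2.483, 1.912, 0.031]
force: [0.0, -0.0, -0.4]
width: 0.499
meter 0.0
spool 0.0
driver 0.31666666666666665
```

View pics/s24f.png

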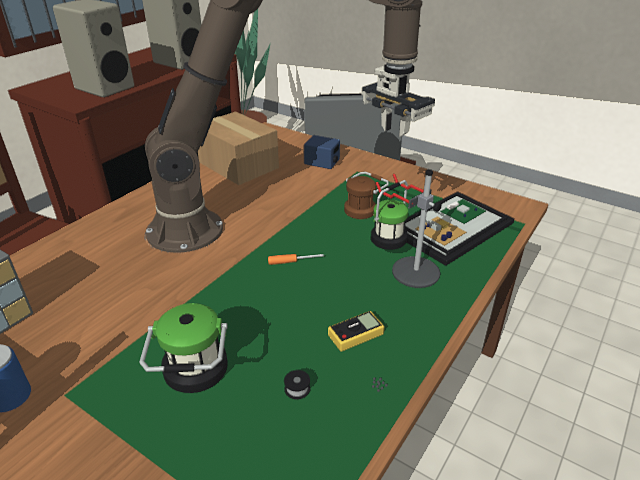

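View pics/s24.png

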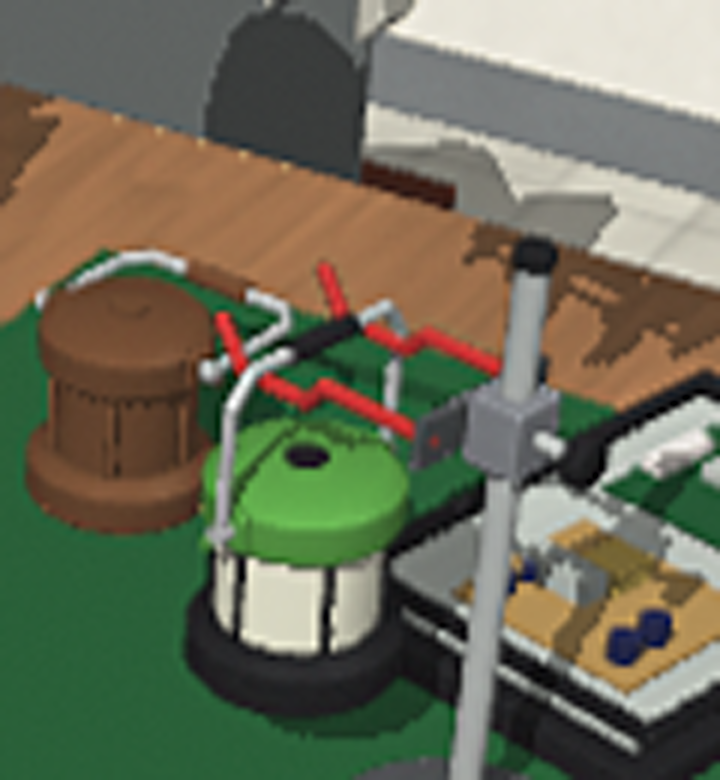

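View pics/w24.png

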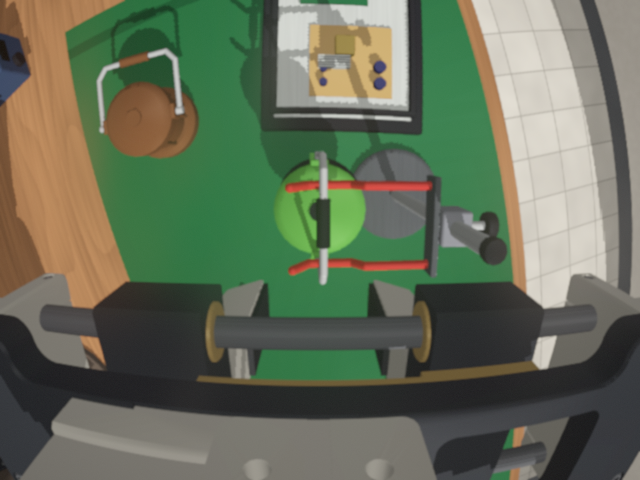

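Hanging on both prongs and unchanged between the last two scene crops. The wrist view has the sleeve centre at y 222 and the prong midline at y 226, so it is about 4 mm off sideways. Driver, meter and reel are in place, so I hand in.

```bash
python3 -c "
from cell import workorder; print(workorder.sign_off())"
```

```text
the job is handed in; nothing more can be done
None
```

The small green lantern now hangs by its bail from both prongs of the twin hook, released and still, and the job is handed in at about 26 s. There was no verdict back, so I am going by my own last checks.

**What I did**
- I swung the bail up to about 1.6 rad with the lantern level on the felt, then lifted it.
- I turned it about 58° to line up with the hook and lowered it until the prongs carried its weight (about 5.5 N) while still gripped.
- Then I opened the fingers and withdrew straight up.

**Last checks**
- **Position:** the bail sits about 5 mm from the trough's middle lengthwise and about 4 mm sideways.
- **Level and still:** the lantern looked level, and the last two scene pictures showed no movement.
- **Other things:** the meter and reel show no pixel change. The screwdriver looks to be where it was. Its image comparison did differ, because the lantern had been covering part of it at the start. Nothing was seen touching the television.

**What went wrong or disagreed**
- **Slide while swinging the bail:** my first grip was too tight, so the lantern leaned about 0.1 rad and slid an estimated 19–22 mm, close to the 25 mm limit. Loosening the grip to 3 N fixed the lean, and I lifted it from where it had slid to.
- **Height reading:** the scene camera put the fingertips roughly 10 mm higher than the arm's own reading. The first grasp closed on nothing, so I found the sleeve and the hook by feel.

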